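# Hang the parts baskets on the dryer lift and start the dryer

## Task

The washed baskets are ready for the warm-air dryer. The empty lift is still down from the last load: push the spokes of the star wheel round anticlockwise (seen from above) until it is all the way up, hang every basket on the bench by its handle on a double hook of the dryer's lift, one basket to a hook; when all are hung, push the wheel round clockwise until the lift is all the way down; then push the black start plunger fully home and let it spring back. Leave the baskets hanging still and the other things on the bench where they are.

Things in the scene. Friction and masses are not known exactly. Their poses are not given: they have to be found in the camera images.
- basket0: Open wire parts basket, bright steel, a few small parts in it: 54 mm (x) by 84 mm (y), sides 40 mm high, 120 to 215 g. Origin: centre of its underside. A stiff fixed handle of 6 mm round bar stands over it: uprights at y = +40 and -40 mm, a level top bar between them along y, bar centre 100 mm above the underside. None from the start if this basket is absent.
- basket0_bail (a point): Middle of the top bar of basket0's handle, on the bar's centre line; axes as the basket's.
- basket1: Open wire parts basket, bright steel, a few small parts in it: 54 mm (x) by 84 mm (y), sides 40 mm high, 120 to 215 g. Origin: centre of its underside. A stiff fixed handle of 6 mm round bar stands over it: uprights at y = +40 and -40 mm, a level top bar between them along y, bar centre 100 mm above the underside. None from the start if this basket is absent.
- basket1_bail (a point): Middle of the top bar of basket1's handle, on the bar's centre line; axes as the basket's.
- basket2: Open wire parts basket, bright steel, a few small parts in it: 54 mm (x) by 84 mm (y), sides 40 mm high, 120 to 215 g. Origin: centre of its underside. A stiff fixed handle of 6 mm round bar stands over it: uprights at y = +40 and -40 mm, a level top bar between them along y, bar centre 100 mm above the underside. None from the start if this basket is absent.
- basket2_bail (a point): Middle of the top bar of basket2's handle, on the bar's centre line; axes as the basket's.
- basket3: Open wire parts basket, bright steel, a few small parts in it: 54 mm (x) by 84 mm (y), sides 40 mm high, 120 to 215 g. Origin: centre of its underside. A stiff fixed handle of 6 mm round bar stands over it: uprights at y = +40 and -40 mm, a level top bar between them along y, bar centre 100 mm above the underside. None from the start if this basket is absent.
- basket3_bail (a point): Middle of the top bar of basket3's handle, on the bar's centre line; axes as the basket's.
- hook0 (a point): Seat of the lift's rightmost (-y) double hook: where the middle of a hung handle bar lies, 150 mm above the bench with the lift down, 205 mm with it up. Axes: x away from the robot, y to its left, turned with the dryer. A double hook is two parallel 6 mm round steel prongs at y = +25 and -25 mm, so that fingers holding the bar's middle fit between them. (Shape: see hook1.)
- hook1 (a point): The same for the second double hook, 95 mm to the left. Every prong comes from a 14 mm square cross-bar (centred 55 mm behind the seat on +x, 12 mm above it) towards the robot, slopes down 18 mm to its bottom (centre line 6 mm below the seat point, 14 mm long), then turns up: tip 19 mm before the seat (-x), top 16 mm above it. The handle goes in over the tips from the robot's side, then down.
- hook2 (a point): The same for the third double hook, 95 mm to the left of hook1.
- hook3 (a point): The same for the leftmost (+y) double hook, nearest the star wheel.
- dryer: Warm-air dryer: grey box fixed to the bench, 90 mm high, from x -75 to +115 and y -325 to +365 mm. Origin: on the bench, under the middle of its open well (110 mm in x, 420 mm in y, floor 30 mm above the bench). Axes: x away from the robot, y to its left. The lift's cross-bar and hooks are over the well; a basket hung with the lift up has its underside 105 mm above the bench.
- wheel_axis (a point): On the upright axis of the star wheel, at its spokes' height, 276 mm above the bench, on a column on the dryer's left deck; axes as the dryer's. Hub radius 20 mm, hub top 18 mm higher; five steel spokes 12 mm thick, 72 degrees apart, with 20 mm black balls 70 mm from the axis. A small top plate lies 23 mm below the spokes' centre line, within 55 mm of the axis.
- spoke0 (a point): Centre of the ball at the end of one spoke of the star wheel, 70 mm from its axis; turns with the wheel. The other four spokes stand at 72, 144, 216 and 288 degrees from this one.
- wheel (a joint): Angle of the star wheel, rad: 0 with the lift fully down (hard stop), grows as it is turned anticlockwise seen from above, up to 7.85 (a turn and a quarter, lift fully up, hard stop). Starts between 0 and 1.3. Stiff (about 0.3 N m, some 5 N at 55 mm radius); stays where it is left.
- lift (a joint): Height of the lift with its hooks, m: 0 fully down, 0.055 fully up. Driven by the star wheel only, 7 mm per rad.
- plunger (a joint): How far the start plunger is pushed in, m: 0 out, 0.018 fully home (hard stop). Moves straight down on a spring, about 3 N at first, 9 N when home; springs back by itself.
- plunger_top (a point): Centre of the top of the start plunger: a black round palm head 38 mm across on an upright stem on the dryer's right deck (-y end), 143 mm above the bench when out. Moves with it.
- tin: Bystander, to be left alone: small plain steel tin, 36 mm across, 34 mm high. Origin: centre of its underside.
- driver: Bystander, to be left alone: screwdriver, 170 mm long, lying on the bench.
- spray: Bystander, to be left alone: upright spray can, 54 mm across, 160 mm high. Origin: centre of its underside.
- meter: Bystander, to be left alone: grey hand meter lying flat, 130 x 70 x 30 mm. Origin: centre of its underside.
- mug: Bystander, to be left alone: white mug, 80 mm across, 90 mm high. Origin: centre of its underside.

How it is judged (in metres and radians):
On the way, in this order (a step that is already met when the one before it is completed fails the run):
1. the empty lift is wound all the way up (value of joint lift above 0.05 m), for 0.1 s.
2. every basket hangs by its handle on a hook of the lift, let go, the lift still up (value of joint lift above 0.045 m and (distance between basket0_bail and hook0 below 0.022 m or distance between basket0_bail and hook1 below 0.022 m or distance between basket0_bail and hook2 below 0.022 m or distance between basket0_bail and hook3 below 0.022 m) and (distance between basket1_bail and hook0 below 0.022 m or distance between basket1_bail and hook1 below 0.022 m or distance between basket1_bail and hook2 below 0.022 m or distance between basket1_bail and hook3 below 0.022 m) and (distance between basket2_bail and hook0 below 0.022 m or distance between basket2_bail and hook1 below 0.022 m or distance between basket2_bail and hook2 below 0.022 m or distance between basket2_bail and hook3 below 0.022 m) and (distance between basket3_bail and hook0 below 0.022 m or distance between basket3_bail and hook1 below 0.022 m or distance between basket3_bail and hook2 below 0.022 m or distance between basket3_bail and hook3 below 0.022 m) and contact force between each of basket0, basket1, basket2, basket3 and the fingers below 0.3 N), for 0.2 s.
3. the lift is wound all the way down with the baskets on it (value of joint lift below 0.005 m and (distance between basket0_bail and hook0 below 0.022 m or distance between basket0_bail and hook1 below 0.022 m or distance between basket0_bail and hook2 below 0.022 m or distance between basket0_bail and hook3 below 0.022 m) and (distance between basket1_bail and hook0 below 0.022 m or distance between basket1_bail and hook1 below 0.022 m or distance between basket1_bail and hook2 below 0.022 m or distance between basket1_bail and hook3 below 0.022 m) and (distance between basket2_bail and hook0 below 0.022 m or distance between basket2_bail and hook1 below 0.022 m or distance between basket2_bail and hook2 below 0.022 m or distance between basket2_bail and hook3 below 0.022 m) and (distance between basket3_bail and hook0 below 0.022 m or distance between basket3_bail and hook1 below 0.022 m or distance between basket3_bail and hook2 below 0.022 m or distance between basket3_bail and hook3 below 0.022 m)), for 0.2 s.
4. the start plunger is pushed fully home (value of joint plunger above 0.0155 m and value of joint lift below 0.005 m), for 0.1 s.
At the end, for the whole second after the job is handed in: Every basket hangs upright (within 14 degrees) and still, the middle of its handle within 22 mm of the seat point of a hook; the lift is down within 5 mm; the start plunger was pushed at least 15.5 mm in after that and is out again (less than 4 mm in) (all of step 3 and linear speed of each of basket0, basket1, basket2, basket3 below 0.05 m/s and angle between each of basket0, basket1, basket2, basket3's own z axis and vertical below 0.25 rad and value of joint plunger below 0.004 m); the robot touches nothing.
It fails at once if another thing on the bench is shoved more than 4 cm (distance of any of tin, driver, spray, meter, mug from where it was at the start of the episode above 0.04 m).
Of basket0, basket1, basket2, basket3 only 3 to 4 are there at a start; the rules pass over those that are not, and their reading is None.
At some moment in a run one of basket0, basket1, basket2, basket3 may be knocked a few centimetres aside while the robot is not near it.
It also fails if it takes over 210 s, if anything falls off the work surface, if the arm or the gripper's body presses on something with over 40 N, if the wrist force passes 120 N, or if a joint passes its speed limit or range.

## Robot

A 7-joint arm with a two-finger parallel gripper is mounted at the origin on the work surface. World frame = base frame: x ahead of the robot, y to its left, z up, the work surface at z = 0. Lengths are in mm, angles in rad, forces in N, time in s.
With the tool pointing down it reaches from about 400 to 875 mm from the base axis. Payload 6.5 kg.
Tool frame: the origin (TCP) lies midway between the tips of the shut fingers; the grasp point (between the pads) lies 19 mm behind it; x points along the fingers, y is the direction in which the jaws open and shut, and the axes are right-handed (so a half turn about x gives the same grasp; the last joint's range is limited). The gripper opens to 85 mm and grips with 20 to 120 N. Pads are 22 mm wide; open, the fingers measure 114 mm over their backs; the gripper's body (76 mm by 85 mm) begins 54 mm behind the grasp point. The pads swing forward as they close: fully open they stand 13 mm farther back than shut.
Start: joints at [-1.372, 0.536, -0.004, 1.538, 0.003, 1.067, -0.071], TCP at [170.111, 627.338, 231.29] pointing down, gripper open.
Joint ranges: [-2.7, 2.7], [-0.37, 2.16], [-1.27, 1.26], [0.24, 2.4], [-1.31, 4.45], [0.19, 1.91], [-2.76, 2.76]. Speed limits (rad/s): [2.39, 2.39, 3.14, 3.14, 3.14, 3.14, 3.14].

## Interface

Orientations are given as a unit quaternion [w, x, y, z].
In Python, from plant import ctrl gives the robot as it stands.
- The arm moves only by the shell command python3 -m crank 'ROWS' [FORCE]. ROWS is JSON, a list of rows, each a list of 3 entries, a list of its own where there are three numbers: the shift along the tool's x, y, z in cm, then the turn about the tool's x in degrees, then the opening in per cent of the stroke, from 0 (shut) to 100 (fully open). A call has exactly 10 rows; each row shifts and turns the commanded pose from where the row before left it, along the tool's axes as they then stand; what a row does not reach is not made up. A row lasts 1/8 s, in which the tool goes at most 62.5 mm and 10.7 degrees, less where a joint would pass 70% of its speed; a pose out of reach is approached as far as the arm can. A call is refused whole if a number of a shift passes 6.25 or a number of a turn 10.7, either way. A call with a gripper value outside its range is refused whole. The fingers move at their own pace and stop on an object; FORCE is the grip in N (left out, the last holds). Time passes only in rows, so rows that do not move let the fingers close, or fill a call up. It gives the time, the measured TCP pose, the force and the opening at its end, in the units of the state.
- ctrl.sense(): the state, without advancing time (a new reading comes with each control period).
- ctrl.get_image(name): name is "scene" or "side" or "wrist"; returns a dict with "image" (480x640x3 uint8, blue, green, red), "camera_matrix" (3x3 intrinsics, pixels), "k1" (the pictures are not rectified: a ray, as slopes to the right and down, at radius r is drawn at 1 + k1 r^2 times it, then the intrinsics apply), "camera_from_world" (4x4, takes a point from world to camera coordinates); the wrist camera has in their place "hand_eye" (4x4, takes a point from camera to tool coordinates, whose origin is the TCP and whose axes are the tool frame's). Camera axes: x right, y up, looking along -z (the intrinsics and any distortion apply to the point x, -y, -z); pixel columns grow to the right and rows downward; lengths in mm; the calibration is good to about 2 mm. A picture is of the moment at which its call begins: read the wrist's pose just before it. There is no depth.
- ctrl.close_job(): hands the job in, once; it reports no verdict.
The state is a dict: "t": time; "joints": joint angles; "qd": joint speeds; "tau": joint torques, N m; "eef_pos": TCP position; "ee_rot": TCP orientation; "ft_force": force on the tool from outside, world axes, zero at the start; "torque": the same for the moment, N m; "width": finger opening in mm.
Only numpy, scipy, OpenCV 4.12 (cv2) and the standard library are available. Lean on these libraries where they do the work, as an engineer would, in place of code of your own. Each camera call takes 0.05 s, during which the arm holds its last target.

## Working session

There is one attempt and no reset: what is moved stays moved. The work goes in short steps, Python scripts to look and compute and a shell command to move; the robot and the scene stay as the last step left them, time stands still between calls to the robot, and variables do not carry over. Pictures are saved under pics/ and viewed, and the job is handed in when it is done.

```bash
ls; mkdir -p pics
cat > h.py <<'E'
import numpy as np,cv2
from plant import ctrl
def snap(n,f=None):
    s=ctrl.sense(); d=ctrl.get_image(n); d['s']=s
    if f: cv2.imwrite('pics/'+f,d['image'])
    return d
E
python3 - <<'E'
from h import *
print(ctrl.sense())
for n in("scene","side","wrist"):
    d=snap(n,n+'0.png'); print(n,{k:np.round(v,4).tolist() for k,v in d.items() if k not in('image','s')})
E
```

```text
pics
{'t': 0.0, 'joints': array([-1.37224932,  0.53718976, -0.00441968,  1.53888178,  0.00260154,
        1.06731443, -0.07122742]), 'qd': array([ 0.00062213,  0.00088544, -0.0012952 , -0.00086302, -0.00187431,
        0.00017692,  0.00176935]), 'tau': array([ 1.56079209e-04, -5.83420694e+01,  1.04908336e+00, -2.59089482e+01,
        1.24300158e-02,  9.86845902e-03, -1.85482264e-05]), 'eef_pos': array([169.94389403, 626.72206513, 230.3946244 ]), 'ee_rot': array([ 0.70088828,  0.09268773,  0.70095505, -0.09395003]), 'ft_force': array([ 0.10113192, -0.56180429,  0.33884806]), 'torque': array([-0.05297127, -0.01479419,  0.06728482]), 'width': 85.48963083954513}
scene {'camera_matrix': [[469.4674, 0.0, 325.7795], [0.0, 469.4674, 234.6877], [0.0, 0.0, 1.0]], 'k1': -0.0783, 'camera_from_world': [[-0.8593, 0.5115, 0.0064, 473.0582], [-0.4413, -0.7476, 0.4963, 231.9858], [0.2586, 0.4236, 0.8682, -1510.352], [0.0, 0.0, 0.0, 1.0]]}
side {'camera_matrix': [[532.5184, 0.0, 313.6502], [0.0, 532.5184, 230.545], [0.0, 0.0, 1.0]], 'k1': -0.1213, 'camera_from_world': [[-0.7922, -0.61, -0.0164, 490.7752], [0.439, -0.5885, 0.679, -344.8335], [-0.4238, 0.5307, 0.734, -1544.7393], [0.0, 0.0, 0.0, 1.0]]}
wrist {'camera_matrix': [[333.986, 0.0, 322.1491], [0.0, 333.986, 236.6516], [0.0, 0.0, 1.0]], 'k1': -0.0589, 'hand_eye': [[-0.0, 0.2892, -0.9573, -142.2348], [1.0, 0.0014, 0.0004, -0.7978], [0.0014, -0.9573, -0.2892, -73.47], [0.0, 0.0, 0.0, 1.0]]}
```

View pics/scene0.png

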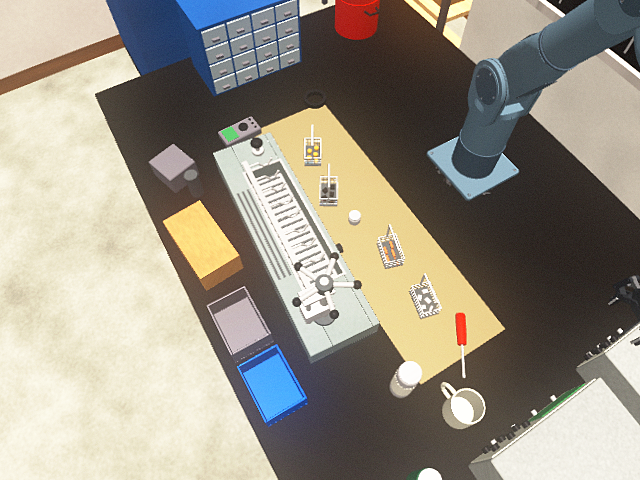

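View pics/side0.png

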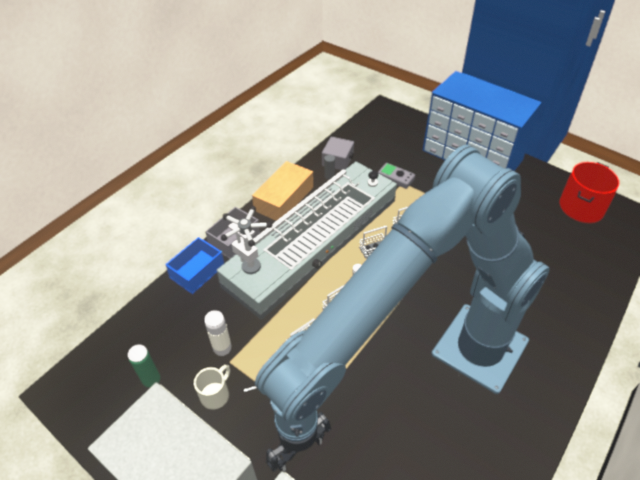

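View pics/wrist0.png

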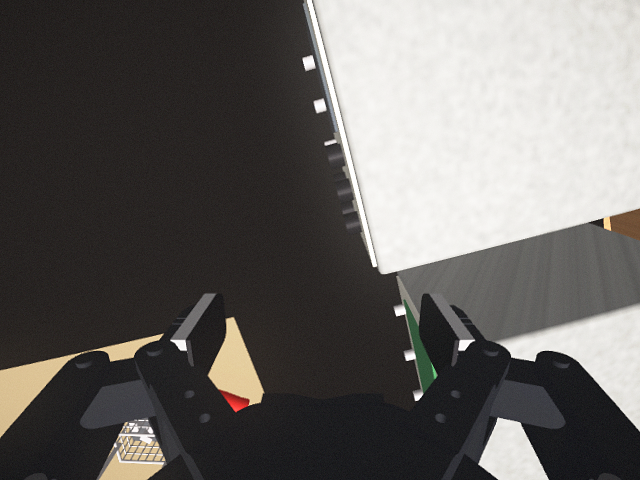

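```bash
cat >> h.py <<'E'
from scipy.spatial.transform import Rotation as R
F=np.diag([1.,-1,-1])
def rot(q): return R.from_quat([q[1],q[2],q[3],q[0]]).as_matrix()
def cam(d):
    """returns K,k1,Rcw,tcw in opencv convention (world->cam)"""
    if 'hand_eye' in d:
        H=d['hand_eye'];s=d['s'];Rw=rot(s['ee_rot']);
        Rc=Rw@H[:3,:3];c=Rw@H[:3,3]+s['eef_pos']
        Rcw=Rc.T;t=-Rcw@c
    else:
        M=d['camera_from_world'];Rcw=M[:3,:3];t=M[:3,3]
    return d['camera_matrix'],np.array([d['k1'],0,0,0.]),F@Rcw,F@t
def proj(d,P):
    K,k,Rm,t=cam(d);P=np.atleast_2d(np.float64(P))
    return cv2.projectPoints(P,cv2.Rodrigues(Rm)[0],t,K,k)[0][:,0]
def ray(d,uv):
    K,k,Rm,t=cam(d);n=cv2.undistortPoints(np.float64(uv).reshape(-1,1,2),K,k)[:,0]
    D=np.c_[n,np.ones(len(n))]@Rm; return -Rm.T@t, D/np.linalg.norm(D,axis=1,keepdims=True)
def atz(d,uv,z):
    c,D=ray(d,uv);return c+D*((z-c[2])/D[:,2:3])
def tri(ds,uvs):
    A=np.zeros((3,3));b=np.zeros(3)
    for d,uv in zip(ds,uvs):
        c,D=ray(d,[uv]);P=np.eye(3)-np.outer(D[0],D[0]);A+=P;b+=P@c
    x=np.linalg.solve(A,b)
    return x,[np.linalg.norm((np.eye(3)-np.outer(D,D))@(x-c)) for c,D in [(lambda r:(r[0],r[1][0]))(ray(d,[uv])) for d,uv in zip(ds,uvs)]]
def crop(d,f,x0,y0,x1,y1,k):
    cv2.imwrite('pics/'+f,cv2.resize(d['image'][y0:y1,x0:x1],None,fx=k,fy=k,interpolation=cv2.INTER_CUBIC))
E
python3 - <<'E'
from h import *
import pickle
d=snap('scene');crop(d,'s1.png',200,100,400,230,4);crop(d,'s2.png',260,180,460,330,4)
e=snap('side');crop(e,'e1.png',200,150,400,300,4)
pickle.dump((d,e),open('fix.pkl','wb'))
E
```

```text
(no output)
```

View pics/s1.png

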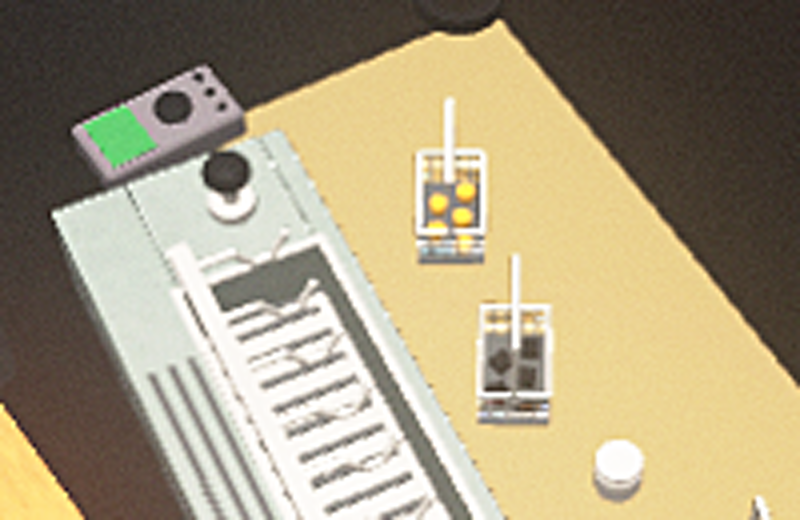

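View pics/s2.png

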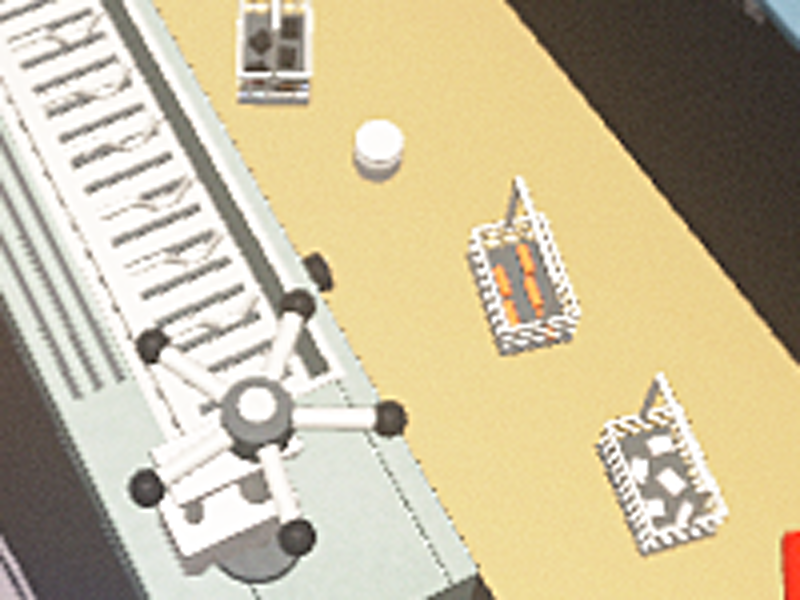

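View pics/e1.png

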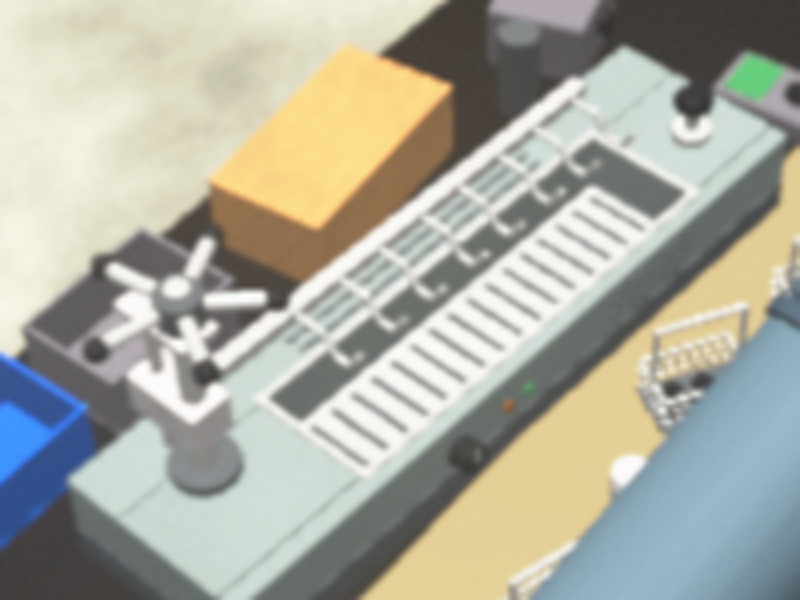

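Run:
```python
from h import *
import pickle
d,e=pickle.load(open('fix.pkl','rb'))
crop(d,'s3.png',280,280,400,370,6);crop(e,'e2.png',210,190,330,310,5)
from scipy.optimize import least_squares
S=lambda p:np.array(p)/4+[200,100]; T=lambda p:np.array(p)/4+[260,180]; E=lambda p:np.array(p)/4+[200,150]
C=np.array([[-75,-325,90],[115,-325,90]]);
c0=atz(d,[S((283,130)),S((55,213))],90);print(c0)
print(atz(e,[E((625,45)),E((785,140)),E((70,480)),E((225,598))],90))
print('hub',tri([d,e],[T((257,403)),E((177,288))]))
print('pl',tri([d,e],[S((227,168)),E((692,98))]))
b=[T(p) for p in((298,303),(152,345),(147,487),(297,537),(388,418))]
B=atz(d,b,276);hub=tri([d,e],[T((257,403)),E((177,288))])[0]
for p in B: print(p, np.linalg.norm((p-hub)[:2]),np.degrees(np.arctan2(*(p-hub)[1::-1])))
```

```text
[[ 531.09099862 -367.86291814   90.        ]
 [ 717.4186677  -382.57714815   90.        ]]
[[ 715.83226653 -389.11127018   90.        ]
 [ 526.66215309 -365.88403979   90.        ]
 [ 765.59918378  297.13885279   90.        ]
 [ 594.74380158  307.64918125   90.        ]]
hub (array([690.02374247, 223.91983303, 290.50519257]), [np.float64(0.939619871734757), np.float64(0.9396198717346871)])
pl (array([ 598.39478262, -318.16526743,  135.08563183]), [np.float64(0.4258068880272309), np.float64(0.4258068880272425)])
[637.04991636 179.2646112  276.        ] 69.28430621503328 -139.87019474420526
[718.44363908 160.88560229 276.        ] 69.14481013263932 -65.73107722703617
[760.67214248 231.30838139 276.        ] 71.03370377150596 5.970401360417055
[707.67127841 294.53426175 276.        ] 72.7862148270866 75.9683929919809
[631.52848062 262.27045137 276.        ] 69.94616205342523 146.75038076616963
```

View pics/s3.png

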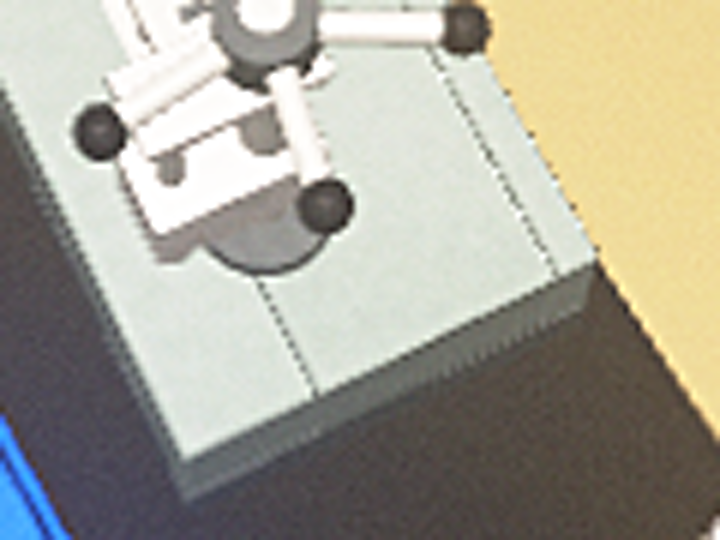

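View pics/e2.png

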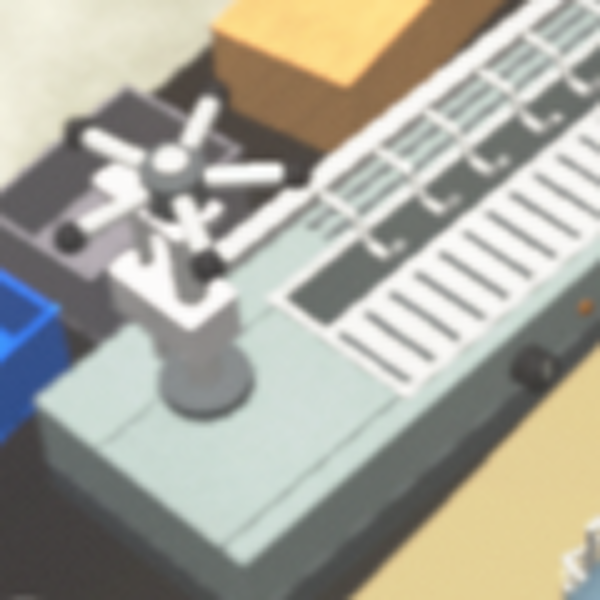

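Run:
```python
from h import *
import pickle
from scipy.optimize import least_squares
d,e=pickle.load(open('fix.pkl','rb'))
C=np.array([[-75,-325,90],[115,-325,90],[-75,365,90],[115,365,90.]])
uvd=np.array([[270.8,132.5],[213.7,153.2],[379.3,323.7],[310.3,356.7]])
uve=np.array([[396.2,185],[356.2,161.2],[258.6,302.4],[217.6,270]])
def W(p,P): 
    c,s=np.cos(p[2]),np.sin(p[2]);return P@np.array([[c,s,0],[-s,c,0],[0,0,1]])+[p[0],p[1],0]
f=lambda p:np.r_[proj(d,W(p,C))-uvd,proj(e,W(p,C))-uve].ravel()
r=least_squares(f,[620,0,0.08],loss='soft_l1');print(r.x,np.degrees(r.x[2]),np.round(f(r.x).reshape(-1,2),1).tolist())
p=r.x;np.save('dry.npy',p)
inv=lambda P:(np.array(P)-[p[0],p[1],0])@np.array([[np.cos(p[2]),-np.sin(p[2]),0],[np.sin(p[2]),np.cos(p[2]),0],[0,0,1]])
print('hub',inv([690,224,290]),'pl',inv([598.4,-318,135]))
print('hooks',W(p,np.array([[0,y,205] for y in(-142.5,-47.5,47.5,142.5)])))
s=ctrl.sense();print(rot(s['ee_rot']).round(4))
```

```text
[ 6.28846359e+02 -5.41634009e+01 -8.04026519e-02] -4.60673261599756 [[0.2, -1.3], [-0.6, -1.0], [1.0, -0.6], [-0.0, 0.1], [0.6, -1.1], [-0.6, 0.1], [-1.3, 0.8], [-2.5, -0.4]]
hub [ 38.61509456 282.17639846 290.        ] pl [  -9.15768689 -265.42959252  135.        ]
hooks [[ 617.401322   -196.20304722  205.        ]
 [ 625.0313469  -101.50994968  205.        ]
 [ 632.6613718    -6.81685215  205.        ]
 [ 640.2913967    87.87624538  205.        ]]
[[-2.000e-04  2.617e-01  9.652e-01]
 [-8.000e-04  9.652e-01 -2.617e-01]
 [-1.000e+00 -8.000e-04  1.000e-04]]
```

```bash
python3 -m crank '[[[-5,0,0],0,0],[[-5,0,0],0,0],[[-5,0,0],0,0],[[0,-2.74,5.53],0,0],[[0,-2.74,5.53],0,0],[[0,-2.74,5.53],0,0],[[0,-2.74,5.53],0,0],[[0,-2.74,5.53],0,0],[[0,-2.74,5.53],0,0],[[0,-2.74,5.53],0,0]]' 40; python3 -m crank '[[[0,-2.74,5.53],0,0],[[0,-2.74,5.53],0,0],[[0,-2.74,5.53],0,0],[[0,-2.74,5.53],0,0],[[0,0,0],10,0],[[0,0,0],10,0],[[0,0,0],10,0],[[0,0,0],10,0],[[0,0,0],10,0],[[0,0,0],10,0]]'; python3 -c "
from h import *
s=ctrl.sense();print(s['joints'].round(2),s['t'])
d=snap('side','side1.png');d=snap('wrist','w1.png')"
```

```text
t: 1.5
eef_pos: [494.7, 339.4, 381.4]
ee_rot: [0.701, 0.093, 0.701, -0.093]
ft_force: [0.3, 1.1, -1.1]
width: -0.0
t: 2.75
eef_pos: [678.2, 177.4, 381.0]
ee_rot: [0.559, 0.433, 0.559, -0.433]
ft_force: [0.4, 0.7, -0.5]
width: 0.0
[-0.6   0.57  0.48  1.2  -0.25  1.43  0.11] 2.75
```

View pics/side1.png

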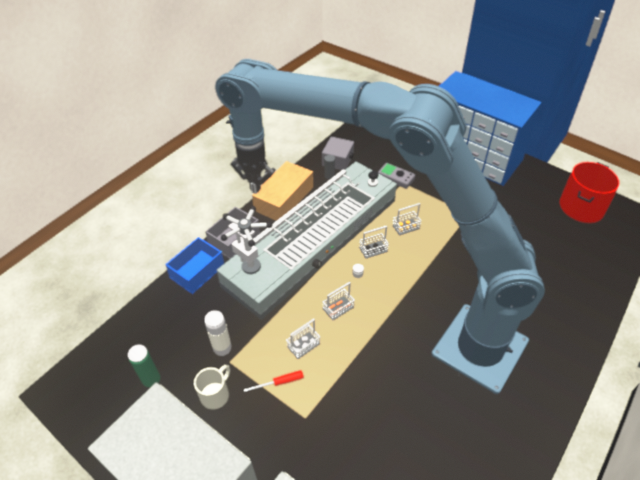

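View pics/w1.png

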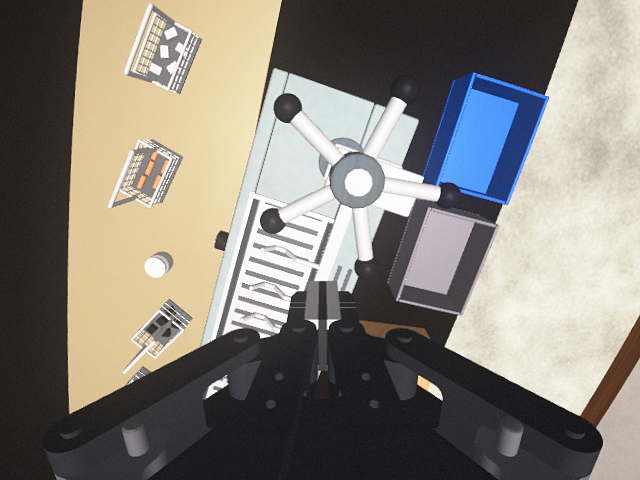

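```bash
python3 -c "
from h import *
import pickle
d=snap('wrist');d['s']=ctrl.sense()
pickle.dump(d,open('w1.pkl','wb'))
print(atz(d,[(357,182)],294))
b=atz(d,[(405,89),(449,194),(367,268),(273,220),(288,108)],276);print(b.round(1),b.mean(0))
m=b.mean(0)
for p in b: print(np.degrees(np.arctan2(*(p-m)[1::-1])).round(1),np.linalg.norm(p-m).round(1))
e=pickle.load(open('fix.pkl','rb'))[1]
"
```

```text
[[689.890299   224.70878698 294.        ]]
[[706.2 293.4 276. ]
 [761.8 232.5 276. ]
 [719.6 159.5 276. ]
 [638.7 178.7 276. ]
 [631.1 260.1 276. ]] [691.47467048 224.8554516  276.        ]
77.9 70.1
6.2 70.8
-66.7 71.1
-138.9 70.1
149.7 70.0
```

```bash
python3 -m crank '[[[0,0,0],10,0],[[0,0,0],10,0],[[5,0,0],0,0],[[5,0,0],0,0],[[1.5,0,0],0,0],[[0,0,0],0,0],[[0,2.58,-0.24],0,0],[[0,2.11,-1.5],0,0],[[0,1.08,-2.35],0,0],[[0,0,0],0,0]]'; python3 -c "
from h import *
d=snap('wrist','w2.png')"
```

```text
t: 4.15
eef_pos: [740.8, 211.9, 267.9]
ee_rot: [0.478, 0.522, 0.476, -0.522]
ft_force: [0.5, -1.5, -1.3]
width: 0.2
```

View pics/w2.png

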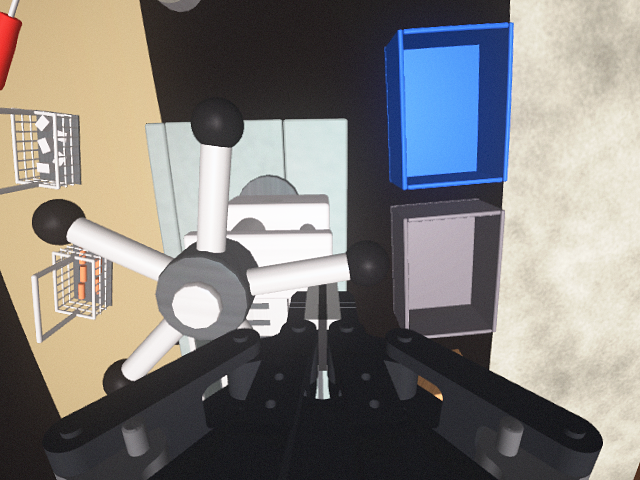

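```bash
python3 -m crank '[[[0,-0.24,-2.58],0,0],[[0,-1.5,-2.11],0,0],[[0,-2.35,-1.08],0,0],[[0,-2.58,0.24],0,0],[[0,-2.11,1.5],0,0],[[0,-1.08,2.35],0,0],[[0,0.24,2.58],0,0],[[0,1.5,2.11],0,0],[[0,2.35,1.08],0,0],[[0,0,0],0,0]]'; python3 -c "
from h import *
d=snap('wrist','w3.png');d=snap('side','side3.png')"
```

```text
t: 5.45
eef_pos: [678.8, 178.3, 269.0]
ee_rot: [0.476, 0.523, 0.478, -0.521]
ft_force: [-4.0, 0.9, 4.2]
width: 0.1
```

View pics/w3.png

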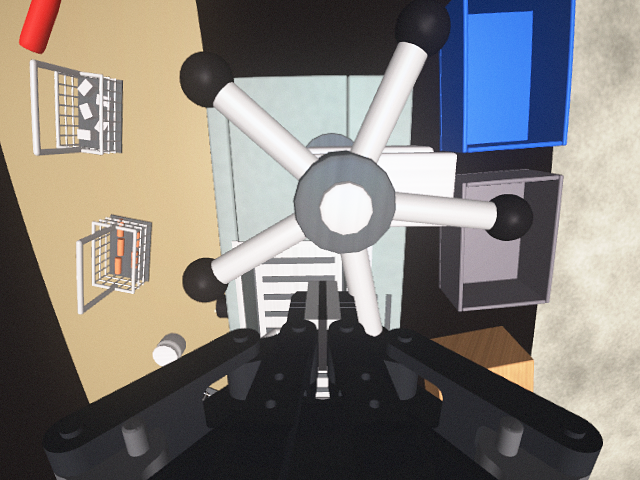

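View pics/side3.png

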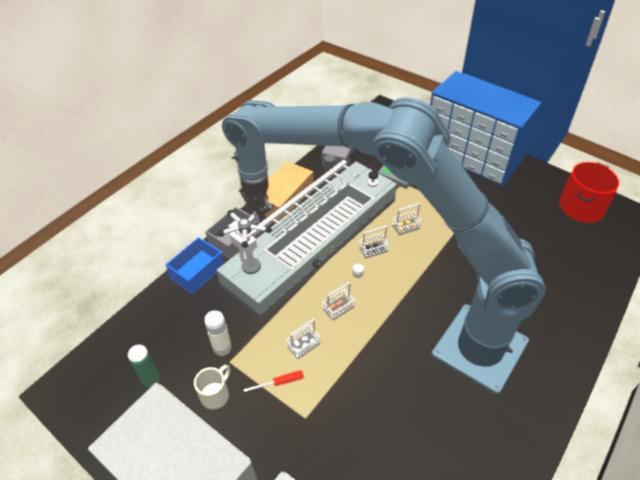

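```bash
python3 -m crank '[[[0,2.58,-0.24],0,0],[[0,1.05,-0.75],0,0],[[0,0,0],0,0],[[0,0,0],0,0],[[0,0,0],0,0],[[0,0,0],0,0],[[0,0,0],0,0],[[0,0,0],0,0],[[0,0,0],0,0],[[0,0,0],0,0]]'; python3 -m crank '[[[0,0.7,-0.5],0,0],[[0,0.7,-1.3],0,0],[[0,0,0],0,0],[[0,0,0],0,0],[[0,0,0],0,0],[[0,0,0],0,0],[[0,0,0],0,0],[[0,0,0],0,0],[[0,0,0],0,0],[[0,0,0],0,0]]'; python3 -c "
from h import *
d=snap('wrist','w4.png');d=snap('side','side3.png')"
```

```text
t: 6.8
eef_pos: [715.4, 183.8, 266.5]
ee_rot: [0.477, 0.522, 0.477, -0.522]
ft_force: [-3.3, -2.0, 3.5]
width: -0.0
t: 8.05
eef_pos: [731.0, 200.2, 266.2]
ee_rot: [-0.477, -0.522, -0.477, 0.522]
ft_force: [0.5, -4.3, -4.2]
width: -0.3
```

View pics/w4.png

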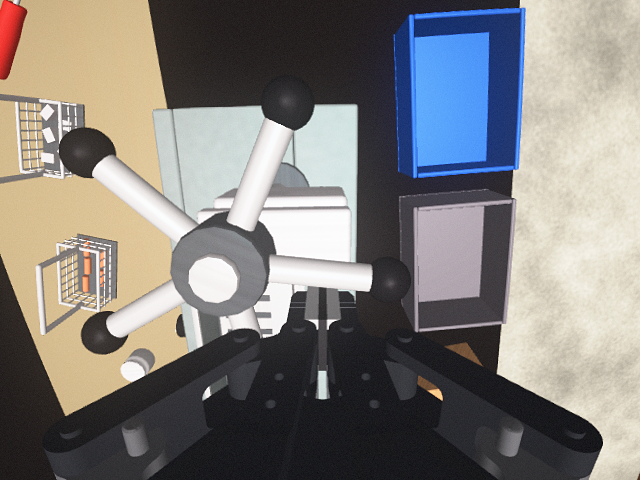

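```bash
python3 -m crank '[[[0,0.41,-1.18],0,0],[[0,0,0],0,0],[[0,0.09,-1.25],0,0],[[0,0,0],0,0],[[0,0,0],0,0],[[0,0,0],0,0],[[0,0,0],0,0],[[0,0,0],0,0],[[0,0,0],0,0],[[0,0,0],0,0]]';  python3 -c "
from h import *
d=snap('wrist','w5.png');d=snap('side','side3.png');crop(d,'e5.png',200,150,400,300,4)"
```

```text
t: 9.4
eef_pos: [738.2, 219.0, 267.0]
ee_rot: [-0.477, -0.521, -0.474, 0.525]
ft_force: [-4.1, -12.8, 1.3]
width: 0.3
```

View pics/e5.png

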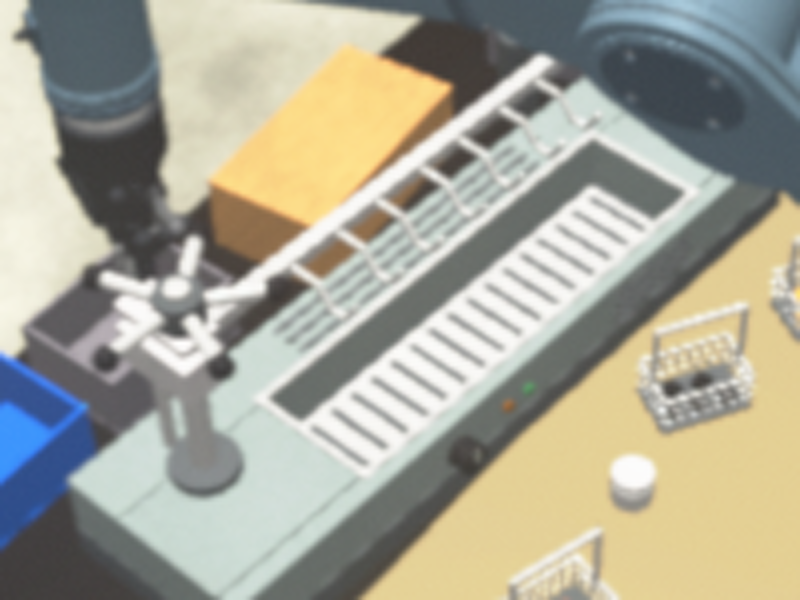

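```bash
python3 -m crank '[[[0,0,-0.6],0,0],[[0,0,0],0,0],[[0,0,0],0,0],[[0,0,0],0,0],[[0,0,0],0,0],[[0,0,0],0,0],[[0,0,0],0,0],[[0,0,0],0,0],[[0,0,0],0,0],[[0,0,0],0,0]]';  python3 -c "
from h import *
d=snap('wrist','w6.png')"
```

```text
t: 10.75
eef_pos: [738.2, 219.4, 267.0]
ee_rot: [-0.478, -0.52, -0.472, 0.528]
ft_force: [-8.9, -22.4, 3.7]
width: -0.1
```

View pics/w6.png

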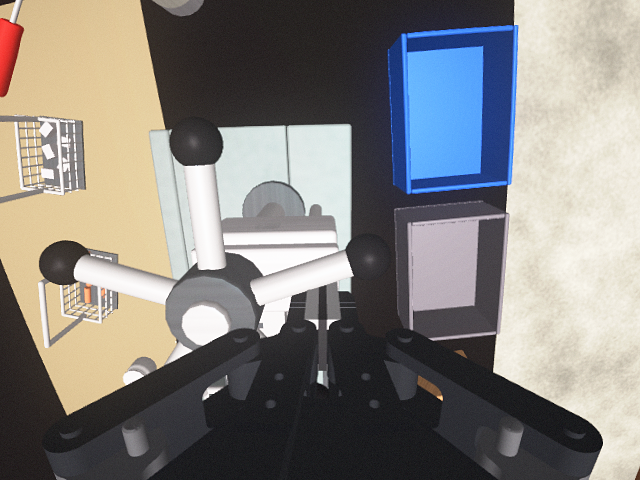

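```bash
python3 -m crank '[[[0,0,2.2],0,0],[[-5,0,0],0,0],[[-5,0,0],0,0],[[-5,0,0],0,0],[[0,-2.7,5.25],0,50],[[0,-2.7,5.25],0,50],[[0,-2.7,5.25],0,50],[[0,-2.7,5.25],0,50],[[0,-2.7,5.25],0,50],[[0,0,0],0,50]]';  python3 -c "
from h import *
import pickle
d=snap('wrist','w7.png');s=snap('scene','s7.png');e=snap('side','e7.png');pickle.dump((d,s,e),open('v7.pkl','wb'))
crop(e,'e7a.png',240,150,440,300,4);crop(e,'e7b.png',270,200,430,360,5)
print(ctrl.sense()['joints'].round(2))"
```

```text
t: 12.05
eef_pos: [577.3, -45.0, 418.6]
ee_rot: [0.476, 0.525, 0.475, -0.522]
ft_force: [0.7, 0.9, -0.3]
width: 43.1
[-0.48  0.31  0.63  1.5  -0.19  1.39  0.07]
```

View pics/w7.png

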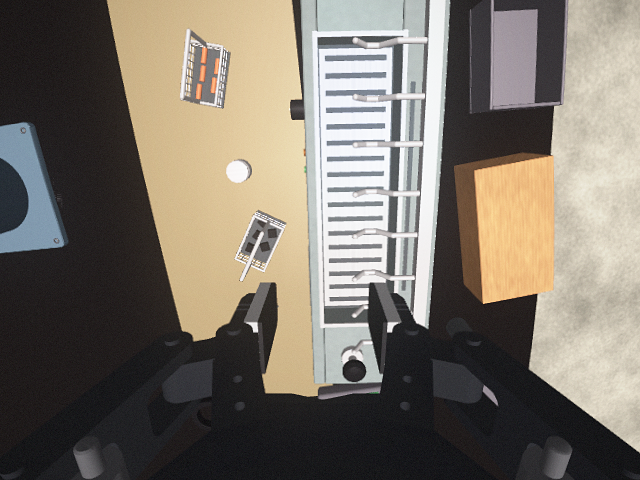

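View pics/s7.png

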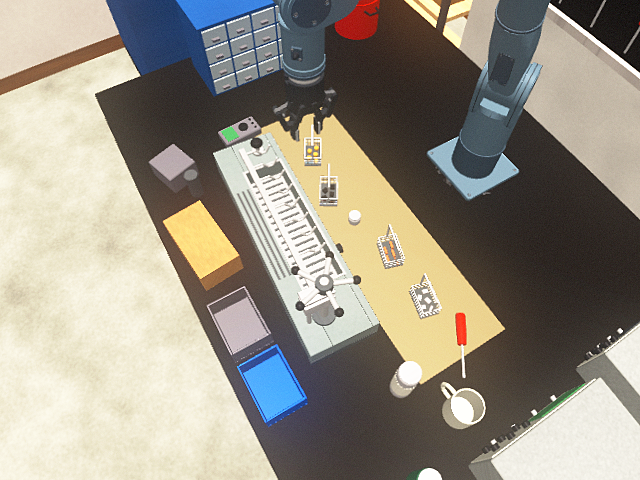

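View pics/e7.png

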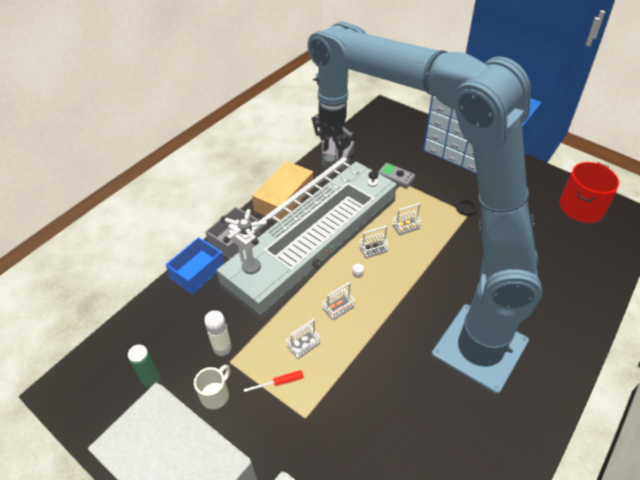

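View pics/e7b.png

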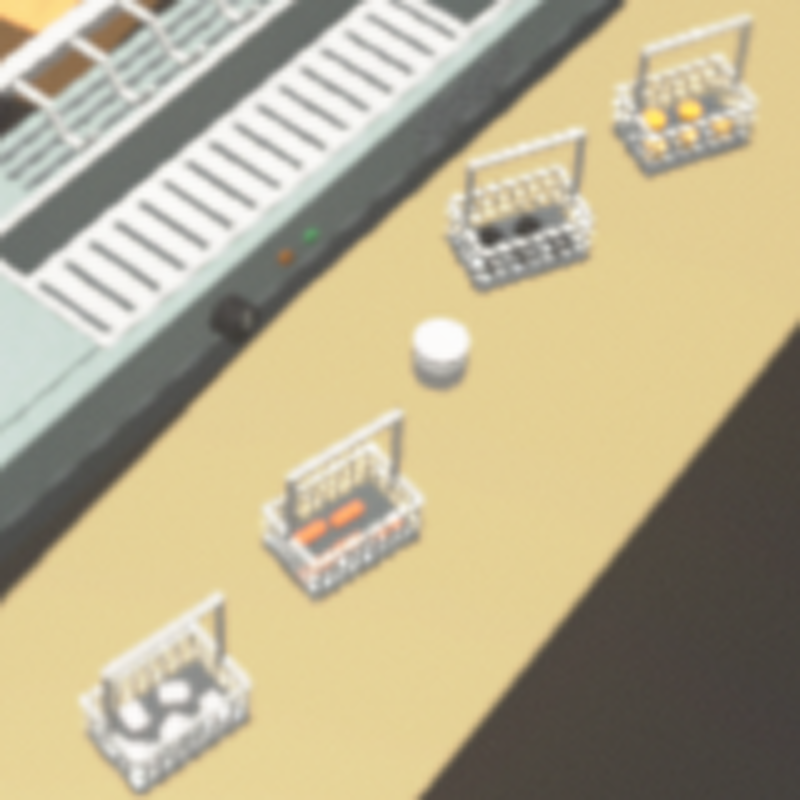

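Run:
```python
from h import *
import pickle
w,s,e=pickle.load(open('v7.pkl','rb'))
crop(s,'s7a.png',295,110,355,210,8);crop(s,'s7b.png',370,215,450,325,7)
crop(w,'w7a.png',200,0,480,340,2)
U=lambda p:np.array(p)/5+[270,200]
for n,a,b in[('A',(641,48),(748,22)),('B',(470,165),(583,135)),('C',(292,480),(400,415)),('D',(107,675),(222,598))]:
    P=atz(e,[U(a),U(b)],100);v=P[0]-P[1];print(n,P.round(0).tolist(),P.mean(0).round(1),np.linalg.norm(v).round(1),'yaw',np.degrees(np.arctan2(-v[0],v[1])).round(1), proj(s,P).round(1).tolist())
print(atz(w,[(262,233),(241,279)],100))
```

```text
A [[452.0, -254.0, 100.0], [406.0, -320.0, 100.0]] [ 428.8 -287.   100. ] 80.0 yaw -34.9 [[311.1, 144.6], [313.3, 124.9]]
B [[485.0, -96.0, 100.0], [440.0, -162.0, 100.0]] [ 462.3 -128.8  100. ] 80.1 yaw -33.8 [[328.7, 185.9], [330.1, 163.8]]
C [[428.0, 175.0, 100.0], [405.0, 98.0, 100.0]] [416.3 136.5 100. ] 80.5 yaw -16.8 [[399.7, 249.1], [390.4, 223.8]]
D [[431.0, 344.0, 100.0], [411.0, 265.0, 100.0]] [420.8 304.3 100. ] 81.3 yaw -14.3 [[437.5, 300.9], [425.2, 272.6]]
[[ 487.0625699   -96.11072782  100.        ]
 [ 444.7619386  -164.08026056  100.        ]]
```

View pics/s7a.png

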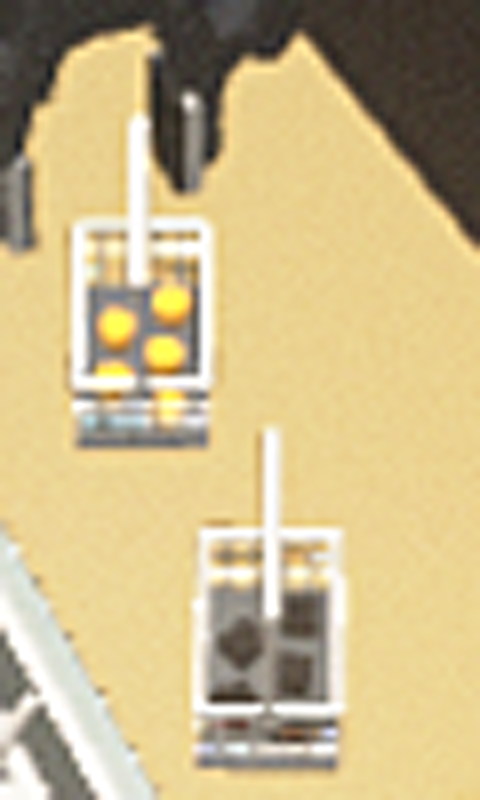

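View pics/s7b.png

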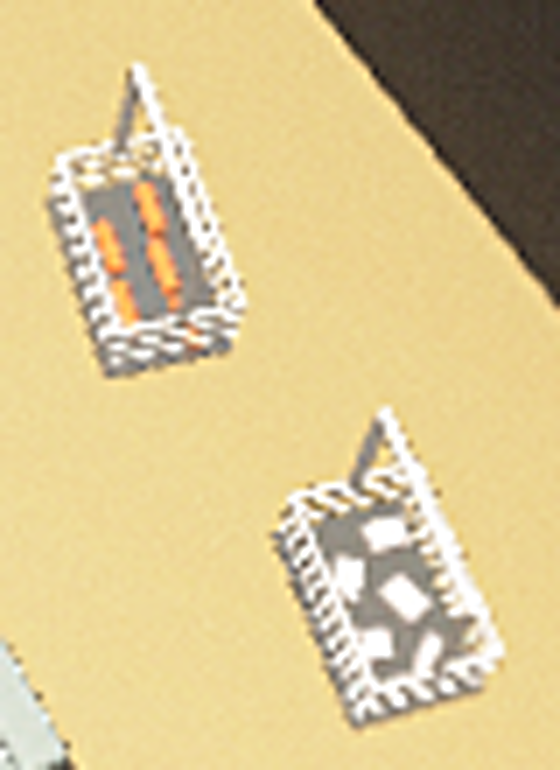

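View pics/w7a.png

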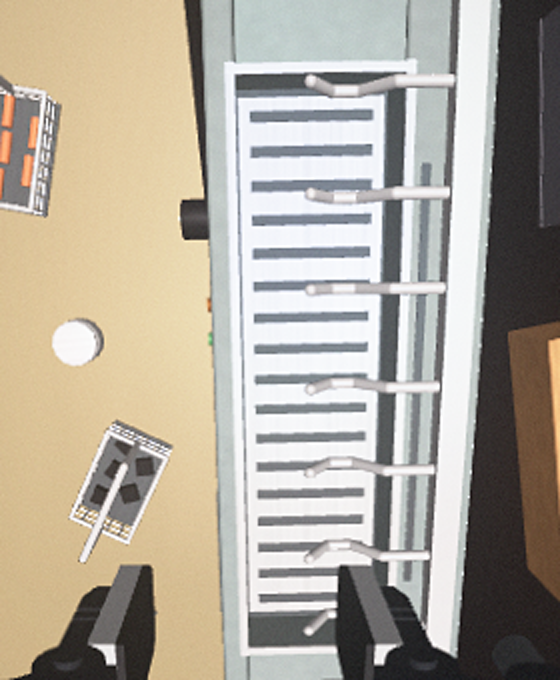

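Run:
```python
from h import *
import pickle
w,s,e=pickle.load(open('v7.pkl','rb'));p=np.load('dry.npy')
inv=lambda P:(np.array(P)-[p[0],p[1],0])@np.array([[np.cos(p[2]),-np.sin(p[2]),0],[np.sin(p[2]),np.cos(p[2]),0],[0,0,1]])
uv=np.array([(310,80),(311,193),(311,289),(309,389),(310,472),(310,555),(310,630)])/2+[200,0]
print(inv(atz(w,uv,218)).round(1))
# bottom-section centre (z 199)
print('bars',atz(w,[[429,40],[412,300]],217+7).round(1))
# well rim corners
print(inv(atz(w,np.array([(228,65),(415,62),(245,655)])/2+[200,0],91)).round(1))
crop(w,'w7c.png',340,10,440,110,6)
```

```text
[[ -17.8  165.   218. ]
 [ -17.1  115.   218. ]
 [ -16.8   69.9  218. ]
 [ -17.4   19.7  218. ]
 [ -16.4  -25.1  218. ]
 [ -15.9  -73.4  218. ]
 [ -15.3 -120.5  218. ]]
bars [[ 691.7  104.6  224. ]
 [ 668.8 -157.4  224. ]]
[[ -57.2  207.    91. ]
 [  61.8  207.8   91. ]
 [ -53.8 -215.3   91. ]]
```

View pics/w7c.png

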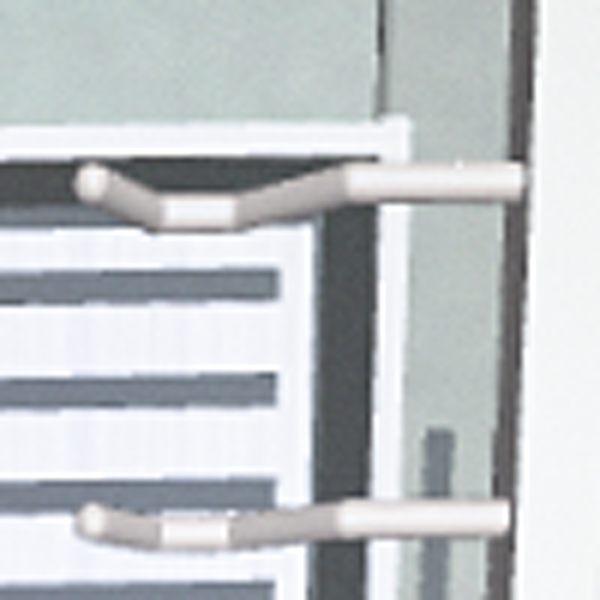

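```bash
python3 -m crank '[[[0,-2.52,5.09],0,50],[[0,-2.52,5.09],0,50],[[0,-2.52,5.09],0,50],[[0,-2.52,5.09],0,50],[[0,-2.52,5.09],10,50],[[0,0,0],10,50],[[0,0,0],10,50],[[6,0,0],0,50],[[6,0,0],0,50],[[6,0,0],0,50]]';  python3 -c "
from h import *
import pickle
d=snap('wrist','w8.png');d2=snap('side','e8.png');crop(d2,'e8b.png',350,180,450,260,7)
pickle.dump(d,open('w8.pkl','wb'))
s=ctrl.sense();print(s['joints'].round(2),s['eef_pos'],rot(s['ee_rot'])[:,1])"
```

```text
t: 13.45
eef_pos: [432.5, -281.6, 234.7]
ee_rot: [0.327, 0.628, 0.326, -0.626]
ft_force: [0.9, 0.4, 0.7]
width: 42.9
[-0.13  0.38  0.78  1.93 -0.32  0.97  0.19] [ 428.47581164 -279.42229132  231.28397056] [ 0.81908444 -0.57358534 -0.0100271 ]
```

View pics/w8.png

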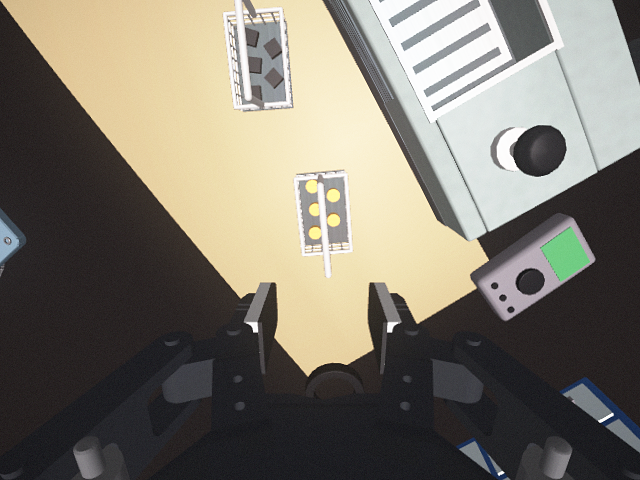

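```bash
cat >> h.py <<'E'
def bar(d,a,b,z=100):
    P=atz(d,[a,b],z);v=P[0]-P[1];m=P.mean(0);s=ctrl.sense();Rw=rot(s['ee_rot']);q=Rw.T@(m-s['eef_pos'])
    h=np.degrees(np.arctan2(v[1],v[0]))%180
    zh=np.degrees(np.arctan2(Rw[1,2],Rw[0,2]))
    print('mid',m.round(1),'len',np.linalg.norm(v).round(1),'heading',h.round(1),'| tool shift to put TCP at mid (mm)',q.round(1),'turn about x',((zh-h+90)%180-90).round(1),'eef',s['eef_pos'].round(1))
E
python3 -c "
from h import *
import pickle
d=pickle.load(open('w8.pkl','rb'));bar(d,(319,178),(328,275))"
```

```text
mid [ 432.3 -285.3  100. ] len 86.7 heading 60.2 | tool shift to put TCP at mid (mm) [131.2   7.8   2.4] turn about x -5.2 eef [ 428.5 -279.4  231.3]
```

```bash
python3 -m crank '[[[0,0.7,0.2],-4,50],[[5,0,0],0,50],[[5,0,0],0,50],[[4.5,0,0],0,50],[[0,0,0],0,50],[[0,0,0],0,50],[[0,0,0],0,0],[[0,0,0],0,0],[[0,0,0],0,0],[[0,0,0],0,0]]' 40;  python3 -c "
from h import *
d=snap('wrist','w9.png')"
```

```text
t: 14.8
eef_pos: [435.5, -288.8, 92.6]
ee_rot: [0.348, 0.616, 0.347, -0.615]
ft_force: [-1.1, 2.2, 8.9]
width: 3.8
```

View pics/w9.png

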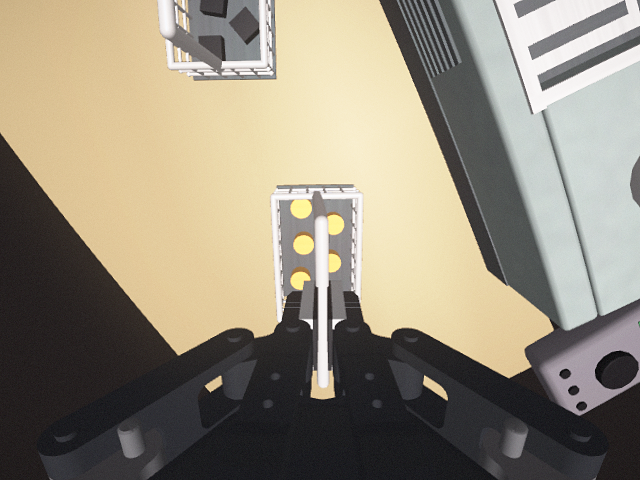

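```bash
python3 -c "
from h import *
s=ctrl.sense();print(s['width'],s['eef_pos'],s['ft_force'])
d=snap('wrist');crop(d,'w9c.png',260,180,380,400,3)
d=snap('side');crop(d,'e9c.png',360,160,460,260,6)"
```

```text
4.034733925114949 [ 435.43189462 -288.77663354   92.56214435] [-2.09991703  2.63018512  9.58750711]
```

View pics/w9c.png

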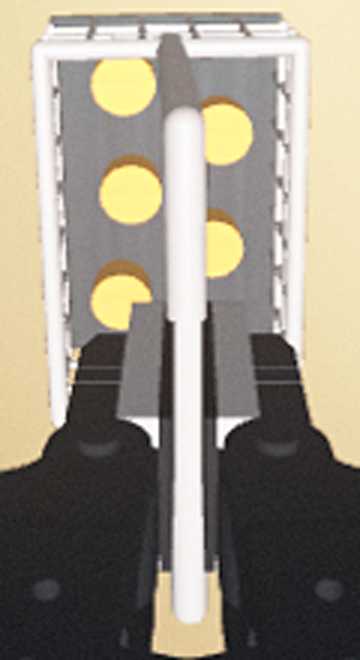

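View pics/e9c.png

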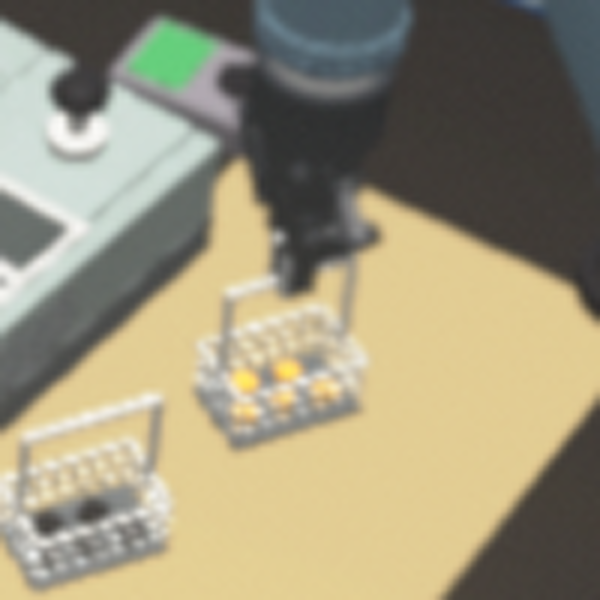

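```bash
python3 -m crank '[[[0,0,0],0,30],[[0,0,0],0,30],[[1,0,0],0,30],[[0,0,0],0,30],[[0,0,0],0,0],[[0,0,0],0,0],[[0,0,0],0,0],[[0,0,0],0,0],[[0,0,0],0,0],[[0,0,0],0,0]]' 40;  python3 -c "
from h import *
d=snap('wrist');crop(d,'w10c.png',260,180,380,400,3)"
```

```text
t: 16.2
eef_pos: [434.7, -288.7, 81.3]
ee_rot: [0.347, 0.616, 0.347, -0.616]
ft_force: [0.5, 0.0, -1.3]
width: 4.2
```

View pics/w10c.png

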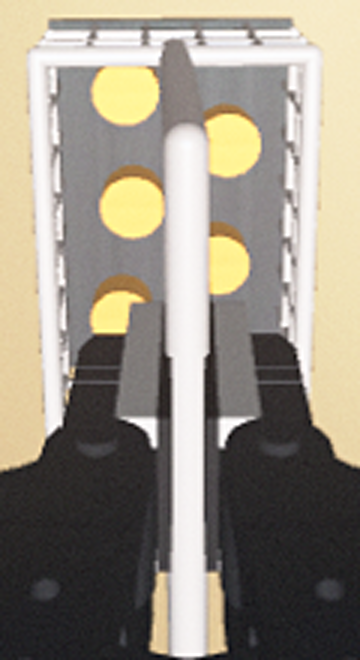

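```bash
python3 -c "
from h import *
import pickle
d=snap('wrist');s=d['s'];Rw=rot(s['ee_rot']);print(s['eef_pos'],s['ft_force'])
for uv in [(322,221)]:
  P=atz(d,[uv],100)[0];print(P,Rw.T@(P-s['eef_pos']))"
```

```text
[ 434.73798449 -288.72283048   81.31727812] [ 0.36535489  0.18795339 -1.81950005]
[ 456.410915   -253.15755623  100.        ] [-18.68207908   0.13698724 -41.64864827]
```

```bash
python3 -m crank '[[[-4,0,0],0,0],[[-5.5,0,0],-9,0],[[-5.5,0,0],-9,0],[[0,0,0],-8.2,0],[[0,3.55,-2.15],0,0],[[0,3.55,-2.15],0,0],[[0,3.55,-2.15],0,0],[[0,3.55,-2.15],0,0],[[0,3.55,-2.15],0,0],[[0,0,0],0,0]]';  python3 -c "
from h import *
d=snap('wrist','w11.png');print(d['s']['eef_pos'],d['s']['joints'].round(2),rot(d['s']['ee_rot'])[:,1])
d=snap('side','e11.png');crop(d,'e11c.png',310,130,430,230,6)"
```

```text
t: 17.55
eef_pos: [623.7, -193.5, 230.4]
ee_rot: [0.479, 0.52, 0.479, -0.519]
ft_force: [0.4, 0.6, -1.5]
width: 4.2
[ 623.72890321 -193.45397752  230.37760748] [-0.15  0.6   0.58  1.56 -0.36  1.09  0.43] [ 9.96708252e-01 -8.10682148e-02  7.78352876e-04]
```

View pics/w11.png

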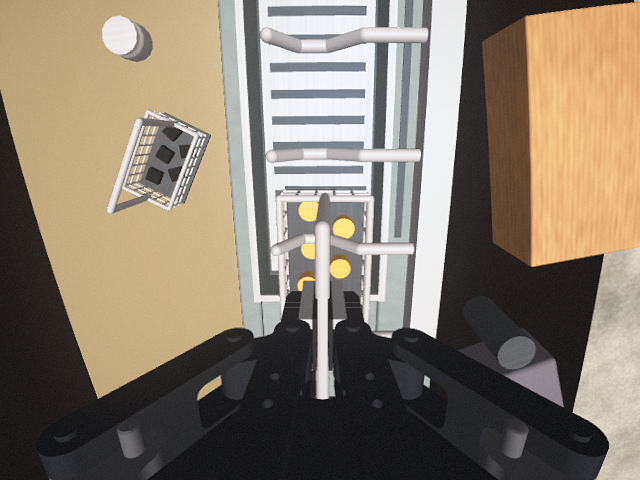

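View pics/e11c.png

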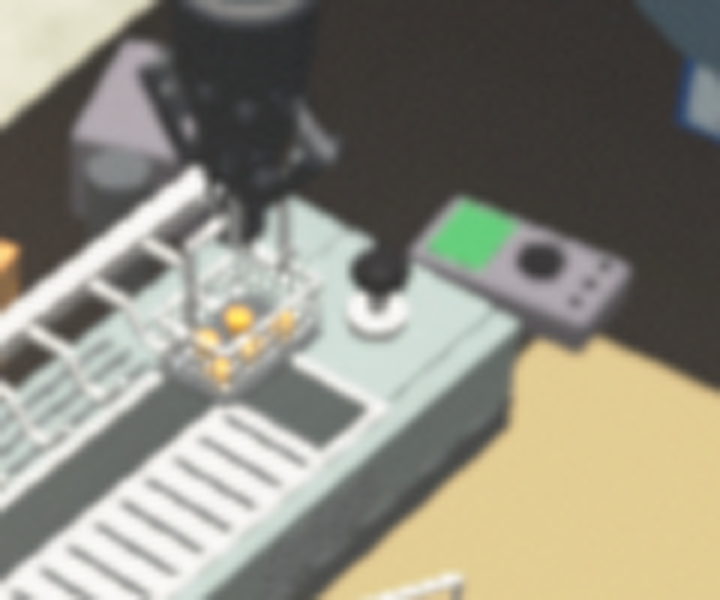

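```bash
python3 -c "
from h import *
d=snap('wrist');s=d['s'];Rw=rot(s['ee_rot']);print(s['eef_pos']);crop(d,'w12c.png',240,0,440,270,3)
def q(uv,z):
  P=atz(d,[uv],z)[0];print(P.round(1),(Rw.T@(P-s['eef_pos'])).round(1))
q((318,239),202);q((277,249),218);q((311,155),202);q((272,156),218);q((311,45),202);q((266,34),218)"
```

```text
[ 620.36733802 -197.05843868  230.78893108]
[ 619.7 -177.1  202. ] [ 28.8  -2.4 -19.8]
[ 599.8 -175.6  218. ] [ 12.8 -22.3 -19.6]
[ 620.2 -133.1  202. ] [ 28.8  -5.6 -63.7]
[ 603.1 -131.1  218. ] [ 12.8 -22.9 -64.2]
[625.  -83.1 202. ] [  28.7   -5.2 -114. ]
[606.8 -80.9 218. ] [  12.8  -23.5 -114.5]
```

View pics/w12c.png

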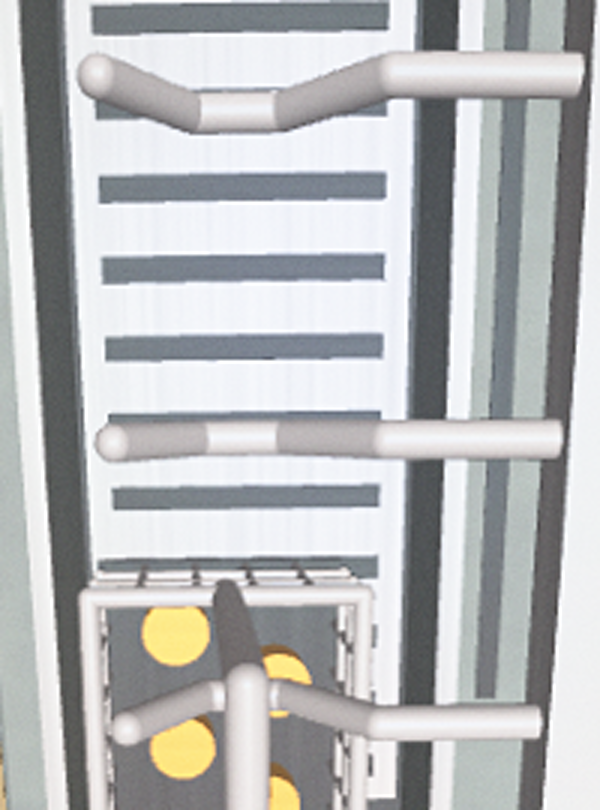

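```bash
python3 -m crank '[[[0,-0.4,0.4],0,0],[[0,0,0],0,0],[[1.5,0,0],0,0],[[1.5,0,0],0,0],[[1.3,0,0],0,0],[[0,0,0],0,0],[[0,0,0],0,0],[[0,0,0],0,0],[[0,0,0],0,0],[[0,0,0],0,0]]';  python3 -c "
from h import *
d=snap('wrist','w13.png');print(d['s']['eef_pos'],d['s']['ft_force'])
d=snap('side','e13.png');crop(d,'e13c.png',310,130,430,230,6)"
```

```text
t: 18.95
eef_pos: [616.6, -200.6, 188.5]
ee_rot: [0.478, 0.521, 0.478, -0.521]
ft_force: [-0.3, -0.2, -1.9]
width: 4.2
[ 616.61711502 -200.63024875  188.51511469] [-0.29333407 -0.2366642  -1.925551  ]
```

View pics/w13.png

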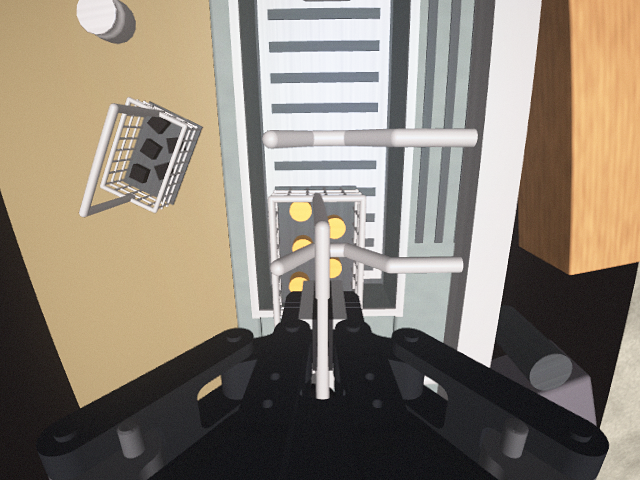

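View pics/e13c.png

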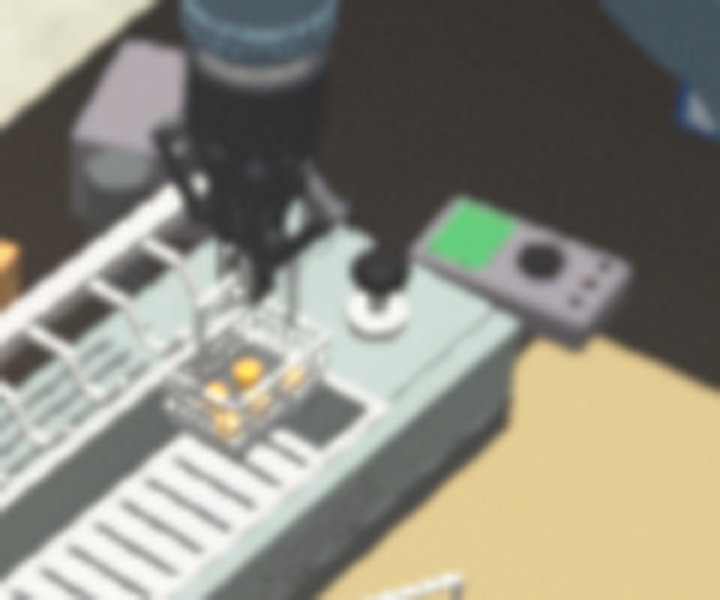

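```bash
python3 -m crank '[[[0.2,0,0],0,0],[[0,0,0],0,0],[[0,0,0],0,8],[[0,0,0],0,15],[[0,0,0],0,30],[[0,0,0],0,30],[[-2,0,0],0,30],[[-2,0,0],0,30],[[-4,0,0],0,30],[[0,0,0],0,30]]';  python3 -c "
from h import *
d=snap('wrist','w14.png');print(d['s']['eef_pos'],d['s']['ft_force'])
d=snap('side','e13.png');crop(d,'e14c.png',310,130,430,230,6)"
```

```text
t: 20.3
eef_pos: [618.7, -202.0, 271.5]
ee_rot: [0.48, 0.523, 0.475, -0.52]
ft_force: [-0.1, -0.0, -0.0]
width: 25.8
[ 618.73410421 -202.04121303  271.53436893] [-0.10377394 -0.01667669 -0.04635997]
```

View pics/w14.png

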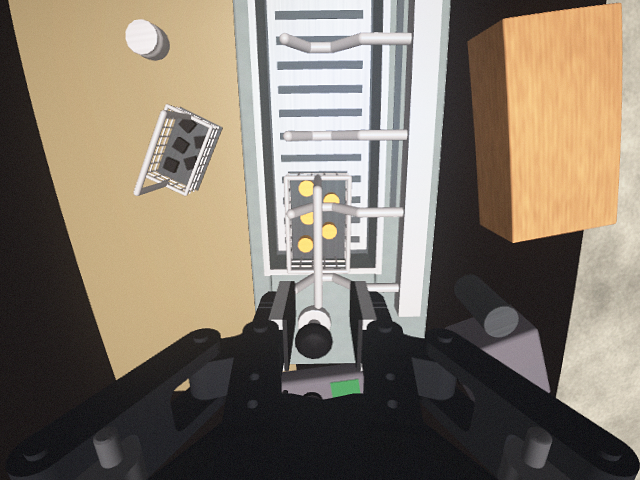

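View pics/e14c.png

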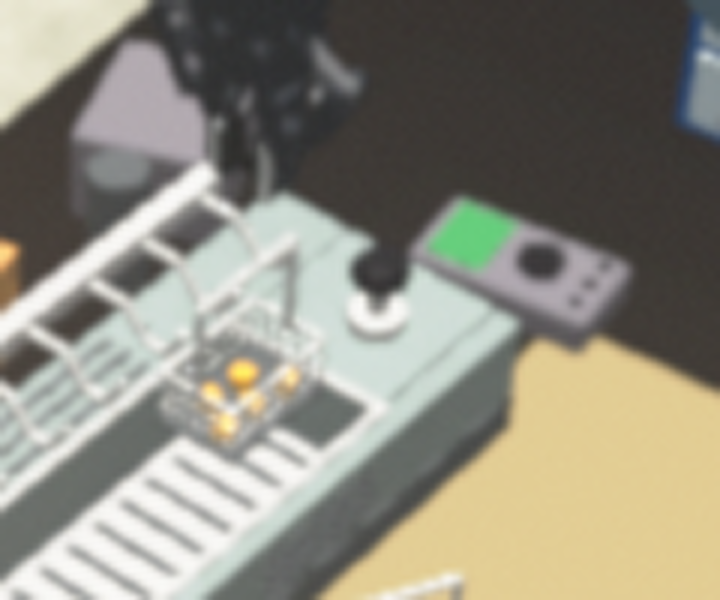

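```bash
python3 -c "
from h import *
d=snap('wrist');crop(d,'w15c.png',120,80,240,210,5);bar(d,(165,110),(138,193))
def q(uv,z):
  P=atz(d,[uv],z)[0];print(P.round(1))
print('bar A ends');q((317,187),205);q((318,306),205)
import pickle;pickle.dump(d,open('w15.pkl','wb'))"
```

```text
mid [ 466.1 -127.5  100. ] len 82.0 heading 59.4 | tool shift to put TCP at mid (mm) [ 166.6 -156.   -59.6] turn about x 25.7 eef [ 616.4 -200.4  266.5]
bar A ends
[ 617.5 -157.9  205. ]
[ 610.7 -239.1  205. ]
```

View pics/w15c.png

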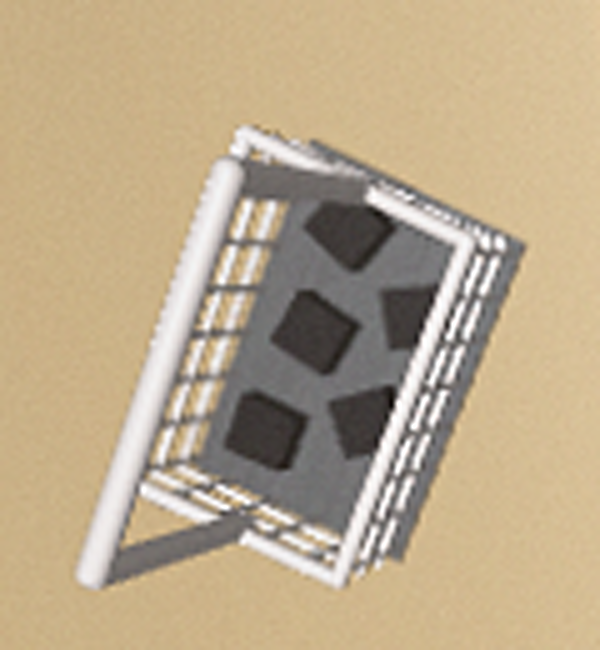

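```bash
python3 -m crank '[[[0,-5.2,-1.95],0,45],[[0,-5.2,-1.95],0,45],[[0,-5.2,-1.95],0,45],[[3,0,0],8.6,45],[[4,0,0],8.6,45],[[4,0,0],8.5,45],[[0,0,0],0,45],[[0,0,0],0,45],[[0,0,0],0,45],[[0,0,0],0,45]]';  python3 -c "
from h import *
d=snap('wrist','w16.png');print(d['s']['eef_pos'],d['s']['ft_force'])
import pickle;pickle.dump(d,open('w16.pkl','wb'))"
```

```text
t: 21.7
eef_pos: [466.9, -128.9, 157.3]
ee_rot: [0.351, 0.615, 0.35, -0.614]
ft_force: [-0.0, 0.0, 0.3]
width: 38.4
[ 466.93139347 -128.93845239  157.34250197] [-0.02313177  0.04721762  0.25959309]
```

View pics/w16.png

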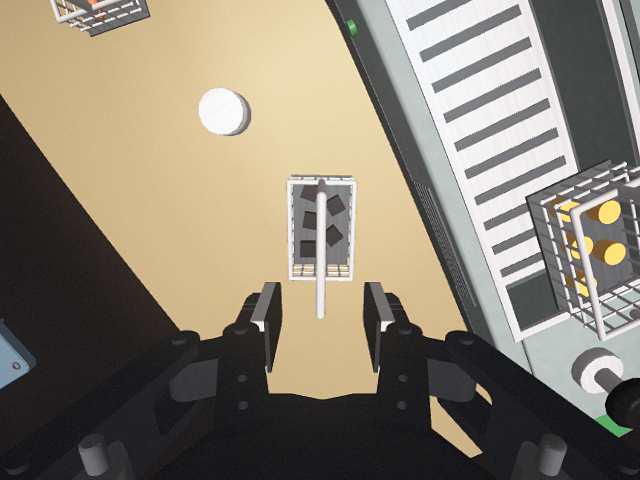

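```bash
python3 -c "
from h import *
import pickle
d=pickle.load(open('w16.pkl','rb'));bar(d,(321,186),(320,313))"; python3 -m crank '[[[4,0,0],0,45],[[3.6,0,0],0,45],[[0,0,0],0,45],[[0,0,0],0,0],[[0,0,0],0,0],[[0,0,0],0,0],[[0,0,0],0,0],[[0,0,0],0,0],[[-1,0,0],0,0],[[0,0,0],0,0]]';  python3 -c "
from h import *
d=snap('wrist','w17.png');print(d['s']['eef_pos'],d['s']['ft_force'])"
```

```text
mid [ 467.2 -127.1  100. ] len 85.1 heading 58.8 | tool shift to put TCP at mid (mm) [57.1 -0.6 -1.7] turn about x 0.6 eef [ 466.7 -128.9  157.1]
t: 23.0
eef_pos: [467.0, -128.9, 91.4]
ee_rot: [0.35, 0.615, 0.35, -0.614]
ft_force: [0.7, -0.2, -2.3]
width: 4.6
[ 467.01843363 -128.90042378   91.35268354] [ 0.70648219 -0.20493641 -2.30133731]
```

View pics/w17.png

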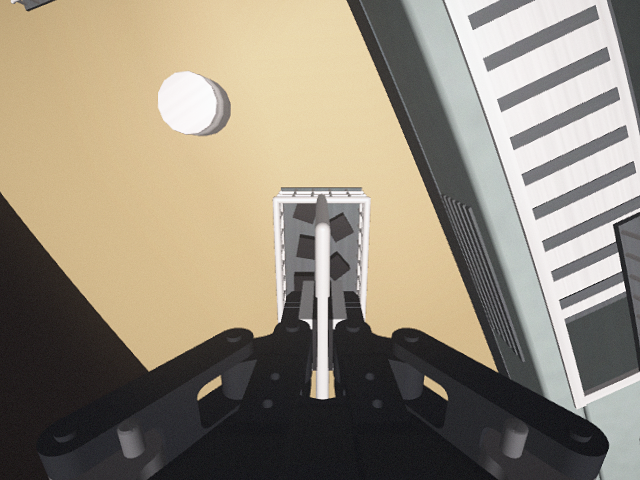

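```bash
python3 -m crank '[[[-4,0,0],0,0],[[-5,0,0],-8.8,0],[[-5,0,0],-8.7,0],[[0,0,0],-8.7,0],[[0,2.5,-1.6],0,0],[[0,2.6,-1.6],0,0],[[0,3.4,0],0,0],[[0,3.4,0],0,0],[[0,3.1,0],0,0],[[0,0,0],0,0]]';  python3 -c "
from h import *
d=snap('wrist');d=snap('wrist','w18.png');crop(d,'w18c.png',240,0,440,270,3);print(d['s']['eef_pos'],d['s']['ft_force'])
import pickle;pickle.dump(d,open('w18.pkl','wb'))
d=snap('side','e11.png');crop(d,'e18c.png',310,130,430,230,6)"
```

```text
t: 24.3
eef_pos: [619.7, -108.4, 229.6]
ee_rot: [-0.481, -0.519, -0.48, 0.519]
ft_force: [-0.0, -0.9, -2.1]
width: 4.4
[ 618.09735929 -108.65658862  229.54251549] [-0.77884236  0.17223488 -2.809787  ]
```

View pics/w18.png

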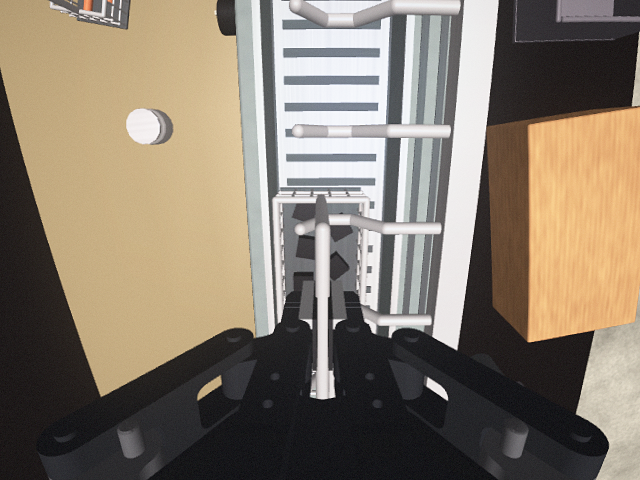

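View pics/w18c.png

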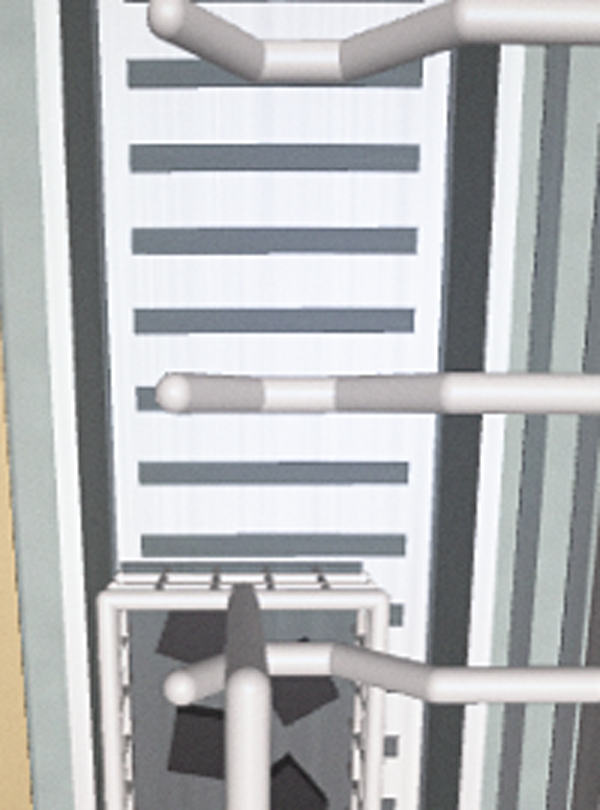

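View pics/e18c.png

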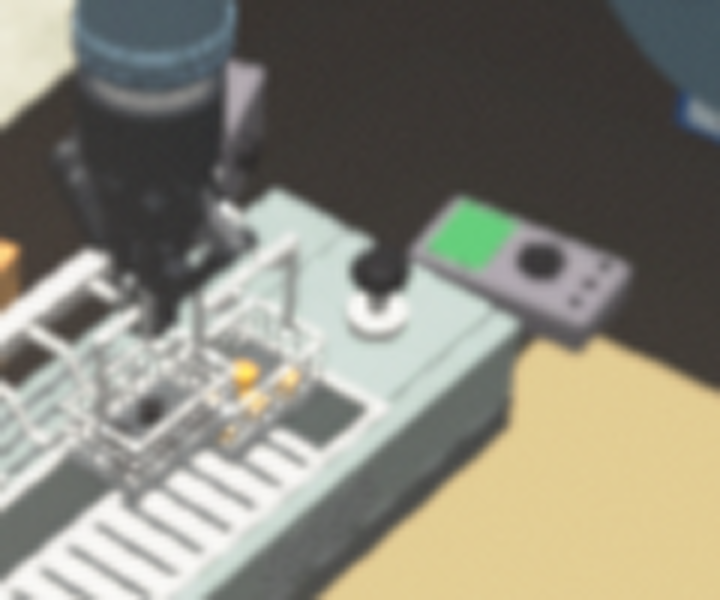

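```bash
cat >> h.py <<'E'
def q(d,uv,z):
  s=d['s'];Rw=rot(s['ee_rot']);P=atz(d,[uv],z)[0];print(P.round(1),(Rw.T@(P-s['eef_pos'])).round(1))
E
python3 -c "
from h import *
import pickle
d=pickle.load(open('w18.pkl','rb'));s=ctrl.sense();print(s['eef_pos'],s['t'])
q(d,(300,229.3),218);q(d,(339.3,220),202);q(d,(298,130.7),218);q(d,(339.7,131),202);q(d,(295,5),218);q(d,(322,226),248)"
```

```text
[ 617.04511353 -108.79385042  229.8410319 ] 24.45
[609.7 -77.9 218. ] [ 11.5 -10.7 -30. ]
[629.3 -78.9 202. ] [ 27.5   8.8 -30.6]
[613.2 -32.9 218. ] [ 11.5 -10.7 -75.2]
[632.4 -34.3 202. ] [ 27.5   8.5 -75.2]
[616.7  16.8 218. ] [  11.5  -11.1 -125. ]
[621.  -69.2 248. ] [-18.5  -0.2 -39.6]
```

```bash
python3 -m crank '[[[0,0,0],0,0],[[0,0,0],0,0],[[0,0,0],0,0],[[0,0,0],0,0],[[0,0,0],0,0],[[0,0,0],0,0],[[0,0,0],0,0],[[0,0,0],0,0],[[0,0,0],0,0],[[0,0,0],0,0]]';python3 -c "
from h import *
import pickle
d=snap('wrist','w19.png');crop(d,'w19c.png',240,0,440,270,3);print(d['s']['eef_pos'],ctrl.sense()['eef_pos'])
pickle.dump(d,open('w19.pkl','wb'))"
```

```text
t: 25.7
eef_pos: [618.3, -108.6, 230.3]
ee_rot: [-0.48, -0.519, -0.48, 0.519]
ft_force: [0.1, -0.4, -0.7]
width: 4.1
[ 618.25674574 -108.62502371  230.29852987] [ 618.25020182 -108.60001021  230.32403285]
```

View pics/w19c.png

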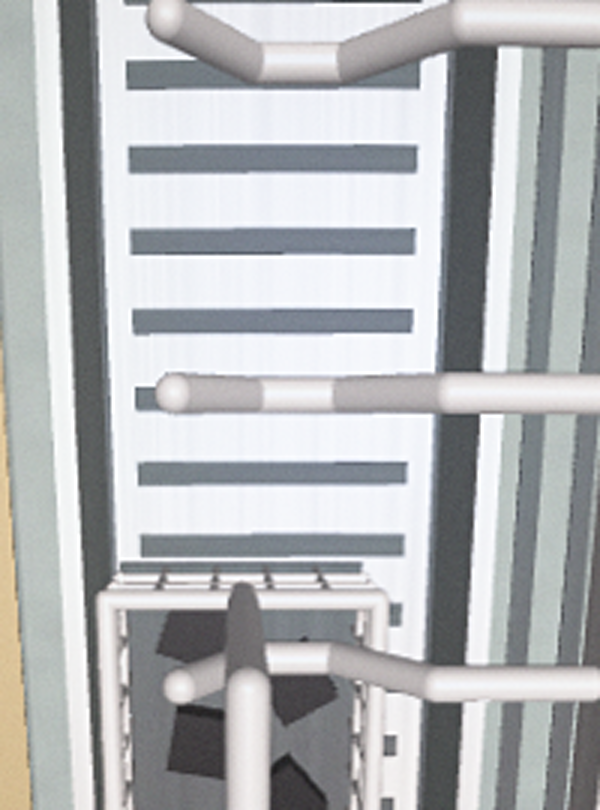

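```bash
python3 -m crank '[[[0,0.85,-0.5],0,0],[[0,0,0],0,0],[[0,0,0],0,0],[[1.5,0,0],0,0],[[1.5,0,0],0,0],[[1.2,0,0],0,0],[[0,0,0],0,0],[[0,0,0],0,0],[[0,0,0],0,0],[[0,0,0],0,0]]';python3 -c "
from h import *
import pickle
d=snap('wrist','w20.png');print(d['s']['eef_pos'],ctrl.sense()['eef_pos'])
pickle.dump(d,open('w20.pkl','wb'));crop(d,'w20c.png',240,70,440,340,3)"
```

```text
t: 27.0
eef_pos: [627.2, -104.3, 188.5]
ee_rot: [0.48, 0.519, 0.48, -0.519]
ft_force: [-0.1, 0.5, -1.6]
width: 4.3
[ 627.20578159 -104.26078045  188.49597762] [ 627.16373452 -104.29756513  188.46526414]
```

View pics/w20c.png

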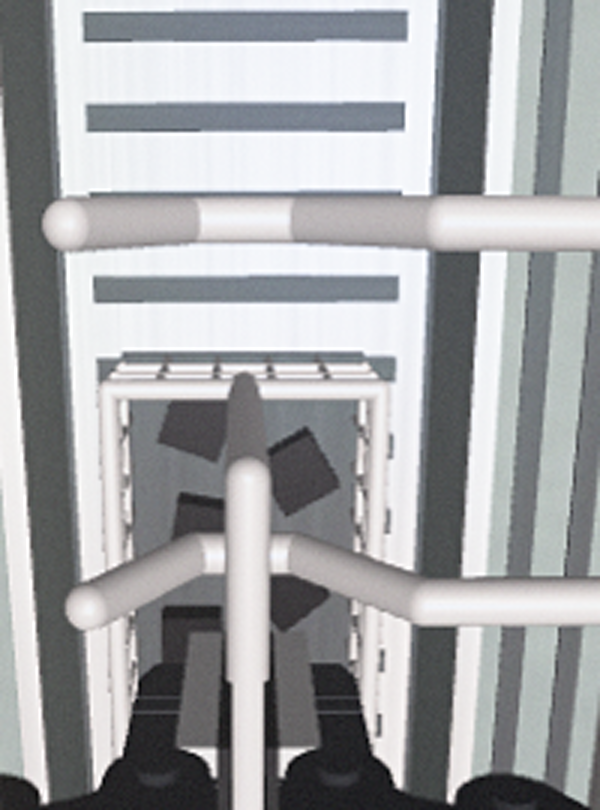

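Bar centred on the prong bottom (crop x≈247 against bottom 205–292). Lower, release and rise.

```bash
python3 -m crank '[[[0.2,0,0],0,0],[[0,0,0],0,0],[[0,0,0],0,8],[[0,0,0],0,15],[[0,0,0],0,30],[[0,0,0],0,30],[[-2,0,0],0,30],[[-2,0,0],0,30],[[-5,0,0],0,30],[[-5,0,0],0,30]]';  python3 -m crank '[[[0,0,0],0,45],[[0,0,0],0,45],[[0,-4,-3],0,45],[[0,-4,-3],0,45],[[0,0,0],0,45],[[0,0,0],0,45],[[0,0,0],0,45],[[0,0,0],0,45],[[0,0,0],0,45],[[0,0,0],0,45]]'; python3 -c "
from h import *
import pickle
d=snap('wrist','w21.png');print(d['s']['eef_pos'],d['s']['ft_force'])
e=snap('side','e21.png');s=snap('scene','s21.png');pickle.dump((d,e,s),open('v21.pkl','wb'))
crop(e,'e21c.png',270,130,430,290,5)"
```

```text
t: 28.3
eef_pos: [627.1, -104.5, 329.4]
ee_rot: [0.48, 0.519, 0.48, -0.519]
ft_force: [0.8, 1.4, 0.4]
width: 25.4
t: 29.55
eef_pos: [552.1, -38.5, 326.2]
ee_rot: [-0.48, -0.519, -0.48, 0.519]
ft_force: [-0.1, -0.2, 0.7]
width: 38.2
[552.11018842 -38.46195878 326.2450057 ] [-0.13853096 -0.22322338  0.66349069]
```

View pics/w21.png

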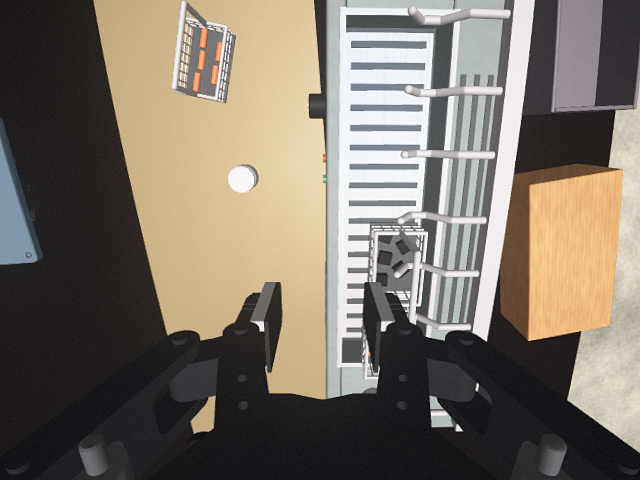

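View pics/e21c.png

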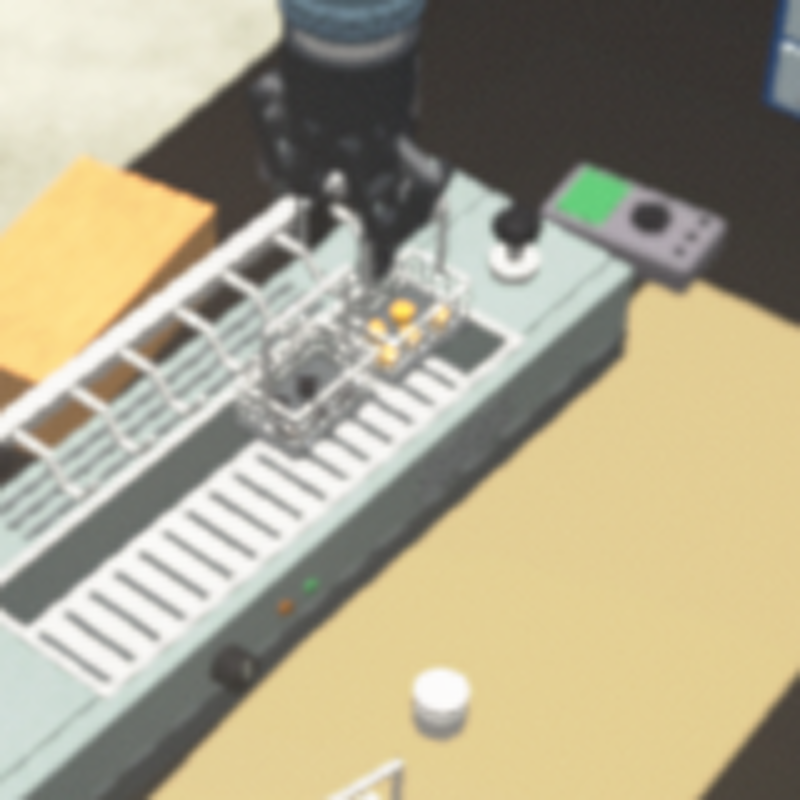

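View pics/s21.png

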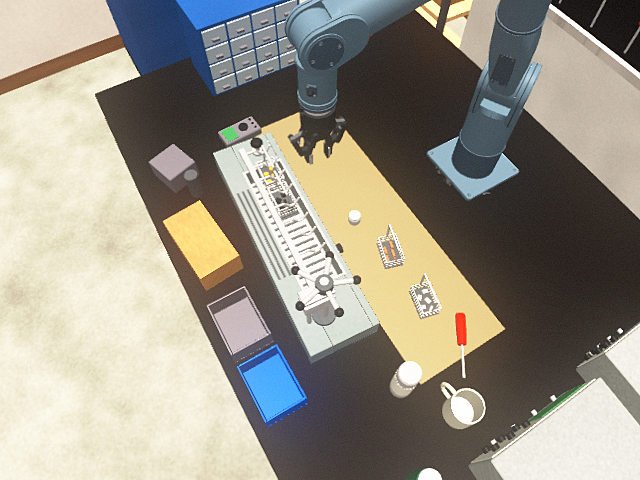

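```bash
python3 -m crank '[[[0,-3.68,-4.1],0,45],[[0,-3.68,-4.1],0,45],[[0,-3.68,-4.1],0,45],[[0,-3.68,-4.1],0,45],[[3,0,0],10,45],[[5,0,0],0,45],[[5,0,0],0,45],[[4,0,0],0,45],[[0,0,0],0,45],[[0,0,0],0,45]]';  python3 -c "
from h import *
import pickle
d=snap('wrist','w22.png');print(d['s']['eef_pos'],ctrl.sense()['eef_pos'])
pickle.dump(d,open('w22.pkl','wb'))"
```

```text
t: 30.95
eef_pos: [419.1, 137.0, 157.6]
ee_rot: [0.433, 0.56, 0.433, -0.558]
ft_force: [-0.8, 0.8, 0.9]
width: 38.3
[419.08391625 136.96455468 157.63158564] [419.38798116 137.20381935 157.95962073]
```

View pics/w22.png

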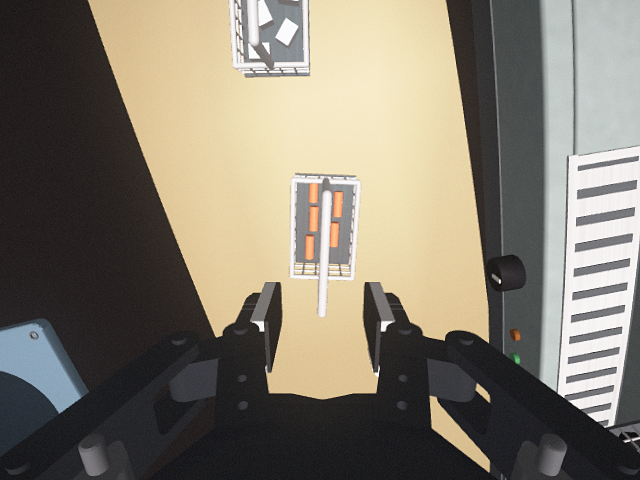

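```bash
python3 -c "
from h import *
import pickle
d=pickle.load(open('w22.pkl','rb'));bar(d,(327,186),(322,316))"
```

```text
mid [420.6 136.9 100. ] len 87.6 heading 73.5 | tool shift to put TCP at mid (mm) [58.   1.1  0.1] turn about x 2.1 eef [419.4 137.2 158. ]
```

```bash
python3 -m crank '[[[4,0.1,0],2,45],[[3.6,0,0],0,45],[[0,0,0],0,45],[[0,0,0],0,0],[[0,0,0],0,0],[[0,0,0],0,0],[[0,0,0],0,0],[[0,0,0],0,0],[[-1,0,0],0,0],[[0,0,0],0,0]]';  python3 -c "
from h import *
d=snap('wrist','w23.png');print(d['s']['eef_pos'],d['s']['ft_force'],rot(d['s']['ee_rot'])[:,1])"
```

```text
t: 32.25
eef_pos: [419.6, 136.8, 91.4]
ee_rot: [0.423, 0.567, 0.423, -0.566]
ft_force: [0.5, -0.0, -1.8]
width: 4.1
[419.64511327 136.84194711  91.41652688] [ 0.48427172 -0.04245878 -1.8420221 ] [ 0.95900849 -0.28337369  0.00143472]
```

View pics/w23.png

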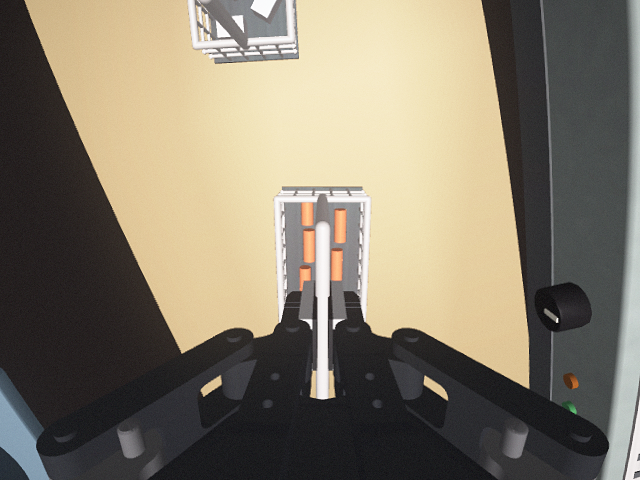

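```bash
python3 -m crank '[[[-4,0,0],0,0],[[-5,0,0],-6,0],[[-5,0,0],-5.9,0],[[0,4,3],0,0],[[0,4,3.4],0,0],[[0,4,3.4],0,0],[[0,4,3],0,0],[[0,3.4,0.1],0,0],[[0,3.2,0],0,0],[[0,0,0],0,0]]'; python3 -m crank '[[[0,0,0],0,0],[[0,0,0],0,0],[[0,0,0],0,0],[[0,0,0],0,0],[[0,0,0],0,0],[[0,0,0],0,0],[[0,0,0],0,0],[[0,0,0],0,0],[[0,0,0],0,0],[[0,0,0],0,0]]';  python3 -c "
from h import *
import pickle
d=snap('wrist','w24.png');crop(d,'w24c.png',240,0,440,270,3);print(d['s']['eef_pos'],d['s']['ft_force'])
pickle.dump(d,open('w24.pkl','wb'))"
```

```text
t: 33.55
eef_pos: [635.2, -10.3, 229.5]
ee_rot: [-0.48, -0.519, -0.479, 0.52]
ft_force: [-0.3, -1.0, -1.5]
width: 4.3
t: 34.8
eef_pos: [634.0, -10.1, 230.3]
ee_rot: [-0.48, -0.52, -0.48, 0.52]
ft_force: [-0.5, 0.0, -1.6]
width: 4.7
[634.0138665  -10.12011156 230.27177148] [-0.46320544  0.04310039 -1.6165156 ]
```

View pics/w24c.png

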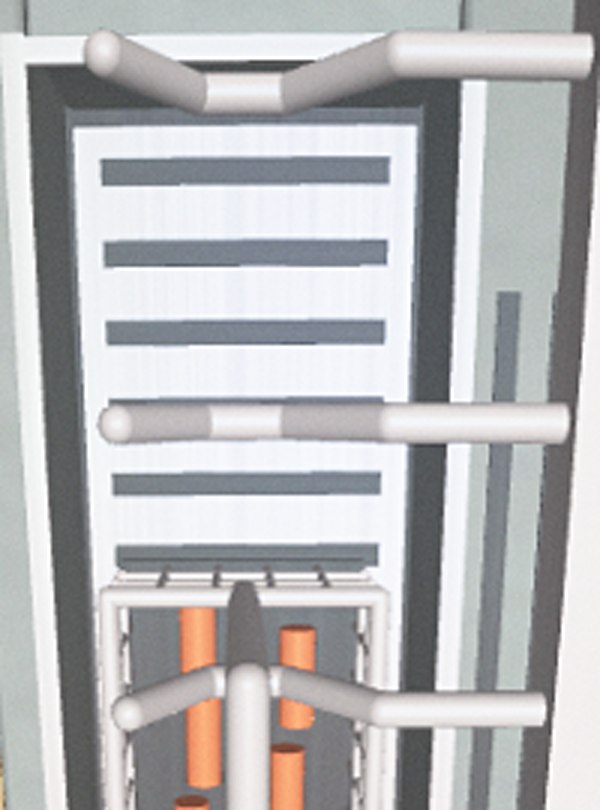

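```bash
python3 -c "
from h import *
import pickle
d=pickle.load(open('w24.pkl','rb'))
q(d,(282.7,237.7),218);q(d,(278.7,141.3),218);q(d,(322,141.3),202);q(d,(274,17),218);q(d,(321,30.5),202);q(d,(322,222),248)"
```

```text
[616.9  16.9 218. ] [ 12.3 -19.2 -25.6]
[620.2  61.9 218. ] [ 12.3 -19.5 -70.6]
[639.5  60.  202. ] [ 28.3  -0.1 -70.4]
[623.8 111.9 218. ] [  12.3  -19.9 -120.8]
[643.  109.6 202. ] [  28.3   -0.5 -120. ]
[637.1  30.8 248. ] [-17.7  -0.2 -41. ]
```

```bash
python3 -m crank '[[[1.5,0,-0.1],0,0],[[1.5,0,0],0,0],[[1.3,0,0],0,0],[[0,0,0],0,0],[[0,0,0],0,0],[[0,0,0],0,0],[[0,0,0],0,8],[[0,0,0],0,15],[[0,0,0],0,30],[[0,0,0],0,30]]';  python3 -c "
from h import *
d=snap('wrist');crop(d,'w25c.png',240,70,440,340,3)
d=snap('side');crop(d,'e25c.png',240,130,400,290,5)"
```

```text
t: 36.1
eef_pos: [634.2, -9.1, 187.4]
ee_rot: [0.48, 0.52, 0.48, -0.519]
ft_force: [0.5, 0.0, 0.3]
width: 25.7
```

View pics/w25c.png

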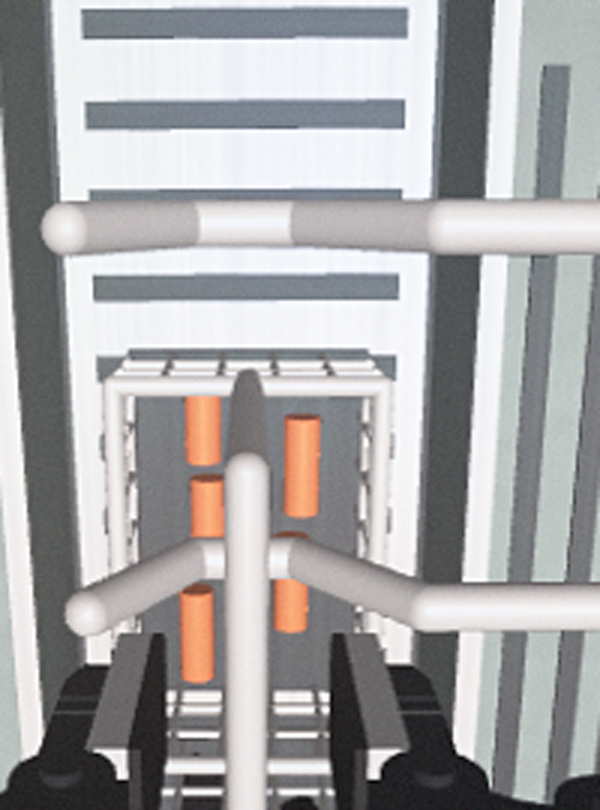

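View pics/e25c.png

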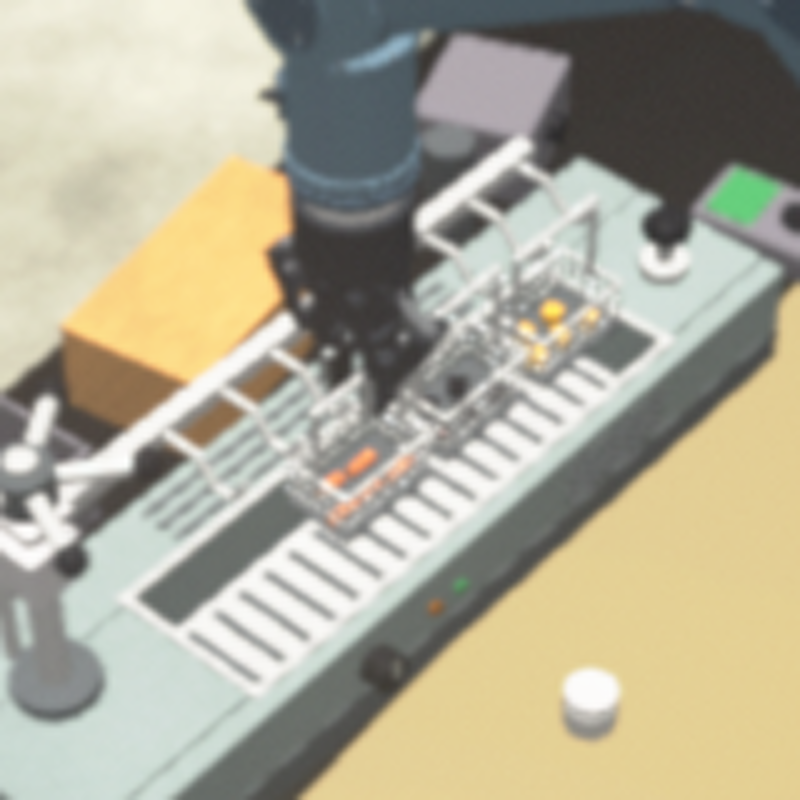

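```bash
python3 -m crank '[[[-3,0,0],0,30],[[-5,0,0],0,30],[[-6,0,0],0,30],[[0,-3.38,-4.22],0,45],[[0,-3.38,-4.22],0,45],[[0,-3.38,-4.22],0,45],[[0,-3.38,-4.22],0,45],[[0,-3.38,-4.22],0,45],[[0,-3.38,-4.22],0,45],[[0,-3.38,-4.22],0,45]]';  python3 -m crank '[[[4,0,0],9.4,45],[[4,0,0],0,45],[[4,0,0],0,45],[[5,0,0],0,45],[[0,0,0],0,45],[[0,0,0],0,45],[[0,0,0],0,45],[[0,0,0],0,45],[[0,0,0],0,45],[[0,0,0],0,45]]'; python3 -c "
from h import *
import pickle
d=snap('wrist','w26.png');print(d['s']['eef_pos'],ctrl.sense()['eef_pos'])
pickle.dump(d,open('w26.pkl','wb'))"
```

```text
t: 37.45
eef_pos: [420.7, 305.4, 327.6]
ee_rot: [0.48, 0.52, 0.48, -0.519]
ft_force: [1.0, 0.1, -0.5]
width: 38.5
t: 38.7
eef_pos: [421.8, 304.3, 157.5]
ee_rot: [0.435, 0.557, 0.436, -0.557]
ft_force: [0.3, -0.0, -0.3]
width: 38.6
[421.82742718 304.27159095 157.53957101] [421.78719622 304.23525434 157.44644498]
```

View pics/w26.png

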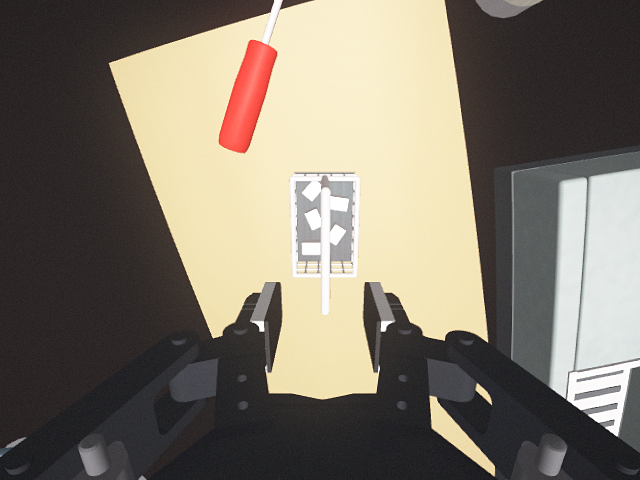

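```bash
python3 -c "
from h import *
import pickle
d=pickle.load(open('w26.pkl','rb'));bar(d,(326,184),(325,313))"; python3 -m crank '[[[4,0.15,-0.1],0,45],[[3.6,0,0],0,45],[[0,0,0],0,45],[[0,0,0],0,0],[[0,0,0],0,0],[[0,0,0],0,0],[[0,0,0],0,0],[[0,0,0],0,0],[[-1,0,0],0,0],[[0,0,0],0,0]]';  python3 -c "
from h import *
d=snap('wrist','w27.png');print(d['s']['eef_pos'],d['s']['ft_force'],rot(d['s']['ee_rot'])[:,1])"
```

```text
mid [424.4 305.8 100. ] len 86.5 heading 75.7 | tool shift to put TCP at mid (mm) [57.4  2.2 -2.1] turn about x 0.3 eef [421.8 304.2 157.4]
t: 40.0
eef_pos: [424.0, 305.2, 92.3]
ee_rot: [0.435, 0.558, 0.435, -0.556]
ft_force: [0.6, 0.4, -1.9]
width: 4.1
[424.03740275 305.16064745  92.29129545] [ 0.57668411  0.44896433 -1.94442472] [ 0.97041355 -0.24144635  0.00109964]
```

View pics/w27.png

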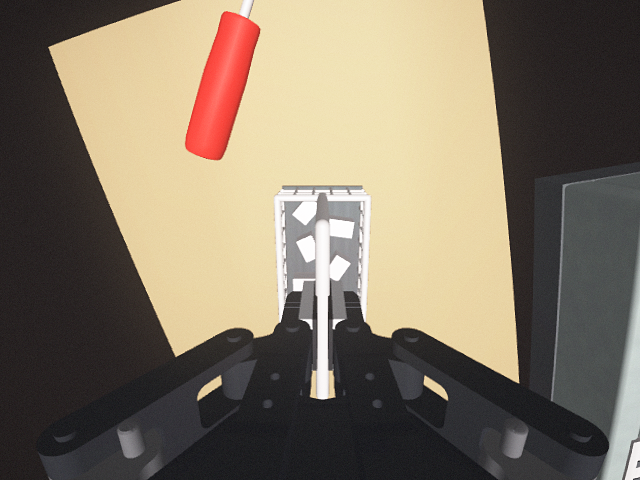

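```bash
python3 -m crank '[[[-4,0,0],0,0],[[-5,0,0],-4.7,0],[[-5,0,0],-4.7,0],[[0,2.5,4.5],0,0],[[0,2.5,4.5],0,0],[[0,2.5,4.5],0,0],[[0,2.5,4.5],0,0],[[0,4.5,0.8],0,0],[[0,4.5,0.8],0,0],[[0,4.4,0.6],0,0]]'; python3 -m crank '[[[0,0,0],0,0],[[0,0,0],0,0],[[0,0,0],0,0],[[0,0,0],0,0],[[0,0,0],0,0],[[0,0,0],0,0],[[0,0,0],0,0],[[0,0,0],0,0],[[0,0,0],0,0],[[0,0,0],0,0]]';  python3 -c "
from h import *
import pickle
d=snap('wrist','w28.png');crop(d,'w28c.png',240,0,440,270,3);print(d['s']['eef_pos'],d['s']['ft_force'])
pickle.dump(d,open('w28.pkl','wb'))"
```

```text
t: 41.3
eef_pos: [641.6, 84.2, 230.8]
ee_rot: [-0.479, -0.519, -0.48, 0.52]
ft_force: [1.0, 0.7, -2.5]
width: 4.3
t: 42.55
eef_pos: [640.6, 84.8, 231.3]
ee_rot: [0.48, 0.52, 0.48, -0.52]
ft_force: [0.2, -0.4, -2.3]
width: 4.5
[640.6480426   84.82822878 231.29762028] [ 0.21760373 -0.36428114 -2.26391771]
```

View pics/w28.png

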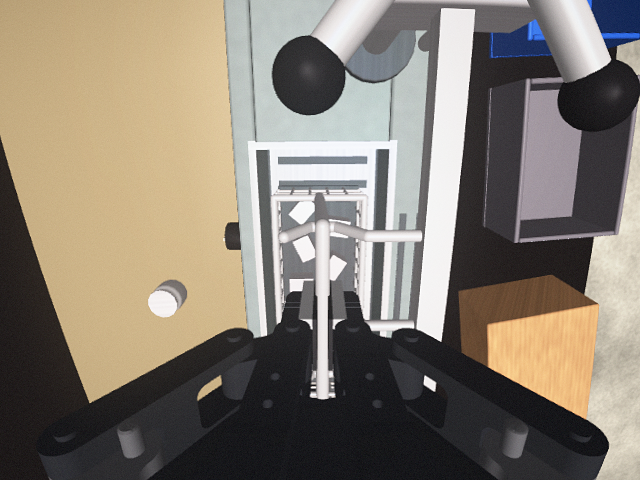

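View pics/w28c.png

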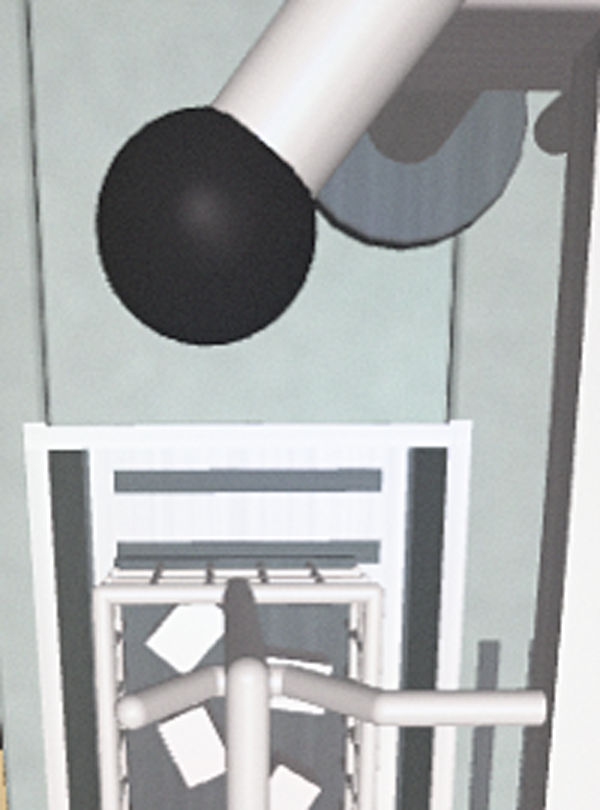

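```bash
python3 -m crank '[[[1.5,0,0],0,0],[[1.5,0,0],0,0],[[1.3,0,0],0,0],[[0,0,0],0,0],[[0,0,0],0,0],[[0,0,0],0,0],[[0,0,0],0,8],[[0,0,0],0,15],[[0,0,0],0,30],[[0,0,0],0,30]]';  python3 -c "
from h import *
d=snap('wrist');crop(d,'w29c.png',240,70,440,340,3);print(d['s']['ft_force'])"
```

```text
t: 43.85
eef_pos: [640.7, 84.8, 188.4]
ee_rot: [0.48, 0.52, 0.48, -0.519]
ft_force: [0.0, 0.2, -0.1]
width: 25.8
[ 0.04916375  0.17369061 -0.10811165]
```

View pics/w29c.png

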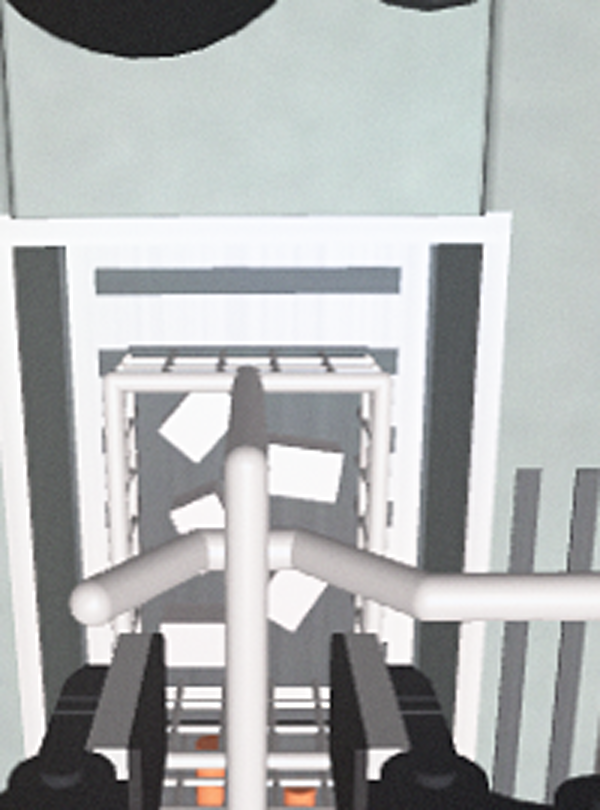

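```bash
python3 -m crank '[[[-2,0,0],0,30],[[-4,0,0],0,30],[[-5,0,0],0,30],[[-5,0,0],0,30],[[-5,0,0],0,30],[[0,-2.4,3.7],0,30],[[0,-2.4,3.7],0,30],[[0,-2.4,3.7],0,0],[[0,0,0],0,0],[[0,0,0],0,0]]';  python3 -c "
from h import *
d=snap('wrist','w30.png');print(d['s']['eef_pos'])
import pickle;pickle.dump(d,open('w30.pkl','wb'))
e=snap('side','e30.png');crop(e,'e30c.png',210,150,400,310,4)
s=snap('scene');crop(s,'s30c.png',220,130,370,310,4)"
```

```text
t: 45.15
eef_pos: [560.4, -19.6, 399.4]
ee_rot: [0.48, 0.52, 0.48, -0.519]
ft_force: [0.1, -0.2, 0.1]
width: -0.1
[560.37464554 -19.57602668 399.43613539]
```

View pics/w30.png

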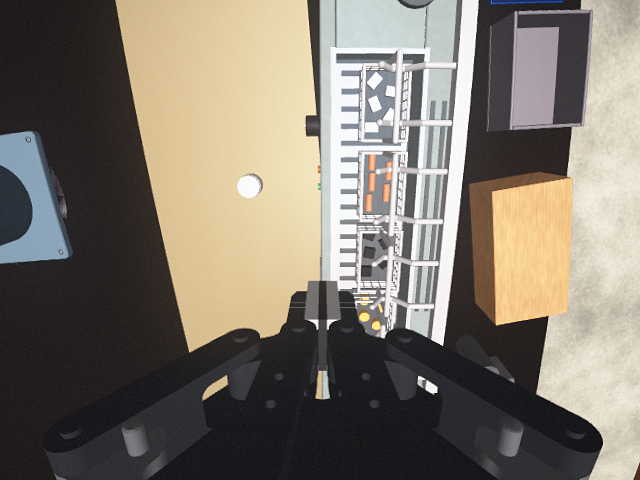

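View pics/e30c.png

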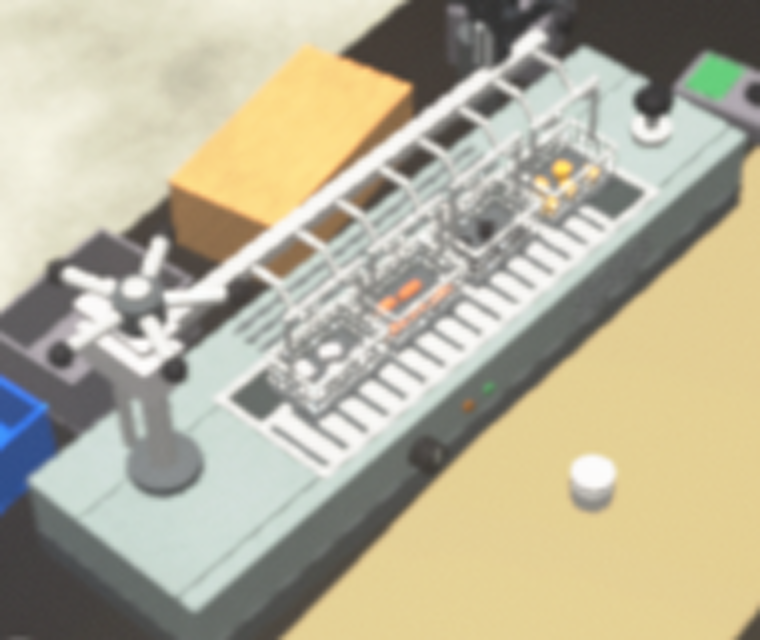

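View pics/s30c.png

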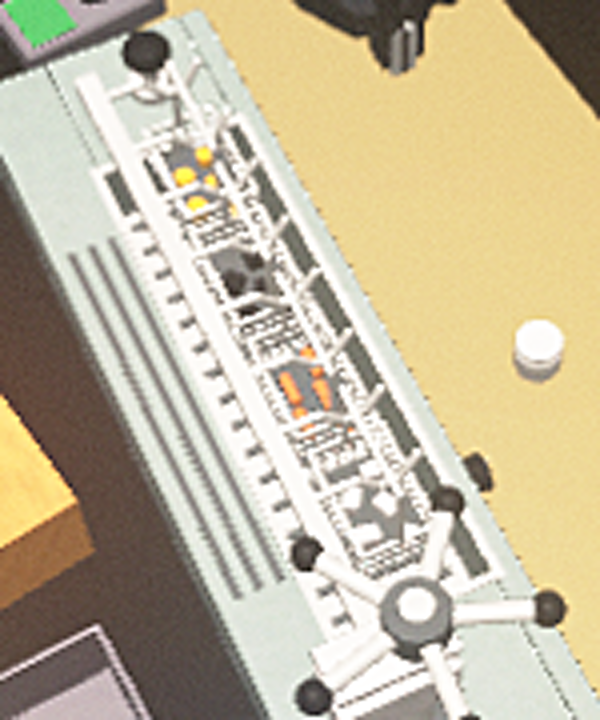

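```bash
python3 -m crank '[[[0,0,5],0,0],[[0,0,5],0,0],[[0,0,5],0,0],[[0,0,5],0,0],[[0,0,0],0,0],[[0,0,0],0,0],[[0,0,0],0,0],[[0,0,0],0,0],[[0,0,0],0,0],[[0,0,0],0,0]]';  python3 -c "
from h import *
d=snap('wrist','w31.png');print(d['s']['eef_pos']);crop(d,'w31c.png',330,20,490,300,2)
import pickle;pickle.dump(d,open('w31.pkl','wb'))"
```

```text
t: 46.55
eef_pos: [544.1, -219.2, 398.3]
ee_rot: [0.48, 0.519, 0.48, -0.519]
ft_force: [-1.1, 0.1, 0.1]
width: -0.3
[ 544.14871045 -219.24163153  398.34610812]
```

View pics/w31.png

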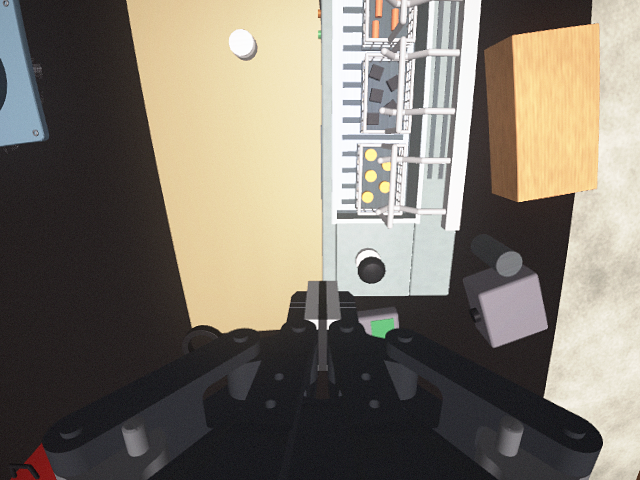

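View pics/w31c.png

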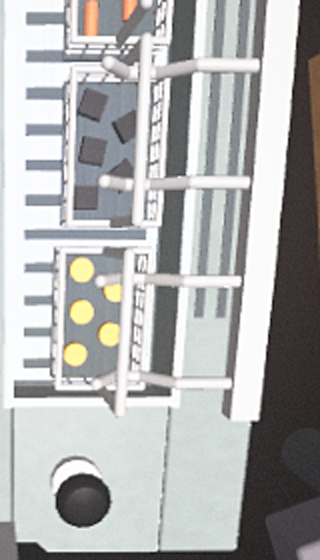

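```bash
python3 -c "
from h import *
import pickle
d=pickle.load(open('w31.pkl','rb'));crop(d,'w31d.png',360,130,460,240,7)
bar(d,(393,146),(390,226),205);bar(d,(403,39.5),(399,131),205)
for uv in[(382,161.5),(379.5,211.5),(383,111)]: q(d,uv,218)"
```

```text
mid [ 615.9 -201.4  205. ] len 80.9 heading 86.4 | tool shift to put TCP at mid (mm) [193.4  70.1 -23.6] turn about x -1.0 eef [ 544.1 -219.3  398.4]
mid [ 627.5 -107.   205. ] len 80.9 heading 85.8 | tool shift to put TCP at mid (mm) [ 193.4   74.2 -118.6] turn about x -0.4 eef [ 544.1 -219.3  398.4]
[ 604.9 -174.   218. ] [180.4  56.9 -49.9]
[ 600.8 -222.4  218. ] [180.4  56.7  -1.4]
[ 607.4 -128.5  218. ] [180.4  55.8 -95.5]
```

View pics/w31d.png

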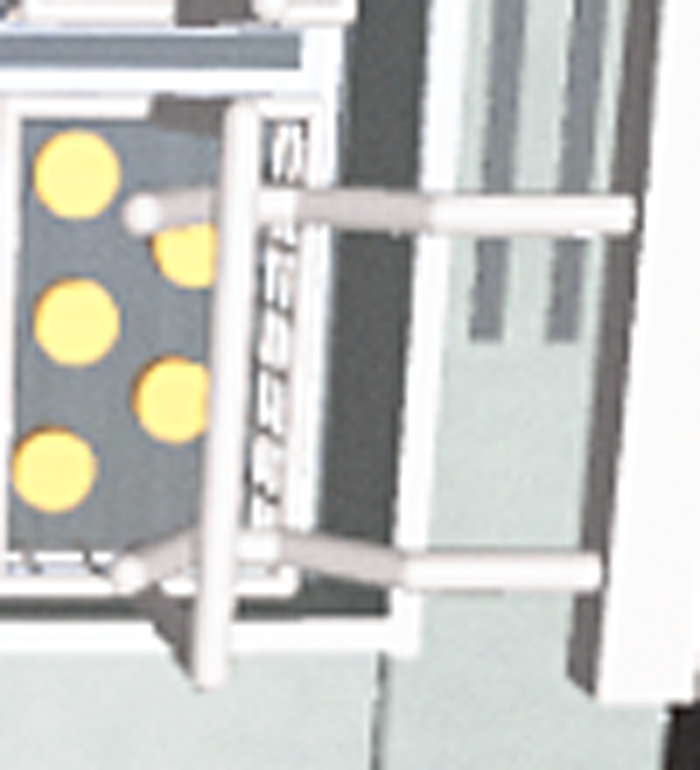

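```bash
python3 -c "
from h import *
import pickle
d=snap('scene')
uv=np.array([(448,500),(306,553),(314,697),(548,608)])/4+[220,130]
for p in atz(d,uv,276): v=p-[690.8,225,276];print(p.round(1),np.degrees(np.arctan2(v[1],v[0])).round(1),np.linalg.norm(v).round(1))"
```

```text
[640.8 174.9 276. ] -134.9 70.8
[723.6 163.4 276. ] -62.0 69.7
[760.2 238.  276. ] 10.6 70.6
[628.4 257.4 276. ] 152.6 70.3
```

```bash
python3 -m crank '[[[0,1.53,-5.78],0,0],[[0,1.53,-5.78],0,0],[[0,1.53,-5.78],0,0],[[0,1.53,-5.78],0,0],[[0,1.53,-5.78],0,0],[[0,1.53,-5.78],0,0],[[0,1.53,-5.78],0,0],[[0,0,0],0,0],[[5,0,0],0,0],[[0,0,0],0,0]]';  python3 -c "
from h import *
d=snap('wrist','w32.png');print(d['s']['eef_pos'])"
```

```text
t: 47.9
eef_pos: [680.8, 174.4, 344.5]
ee_rot: [-0.478, -0.517, -0.481, 0.522]
ft_force: [-0.1, 0.0, -0.3]
width: 0.1
[680.80098285 174.41196304 344.54043332]
```

View pics/w32.png

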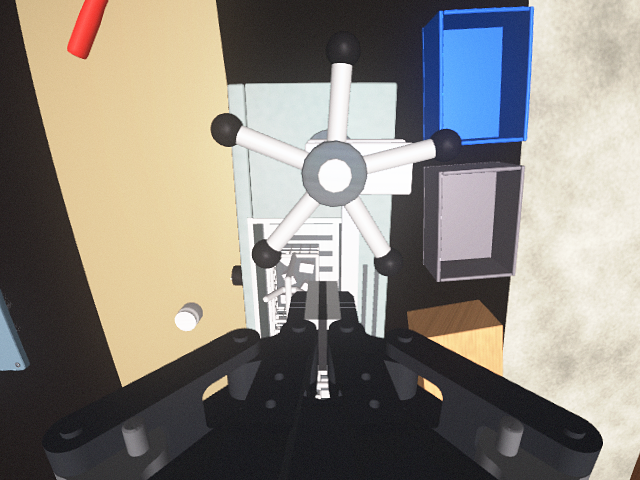

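```bash
python3 -m crank '[[[4,0,0],0,0],[[3.8,0,0],0,0],[[0,0,0],0,0],[[0,-2.01,-0.68],0,0],[[0,-1.56,-1.43],0,0],[[0,-0.84,-1.95],0,0],[[0,0.02,-2.12],0,0],[[0,0.88,-1.93],0,0],[[0,1.59,-1.4],0,0],[[0,0,0],0,0]]';  python3 -c "
from h import *
d=snap('wrist','w33.png');print(d['s']['eef_pos'])"
```

```text
t: 49.2
eef_pos: [674.4, 271.2, 275.0]
ee_rot: [0.481, 0.521, 0.478, -0.518]
ft_force: [0.2, -1.5, 3.1]
width: 0.3
[674.35789596 271.24466308 274.97259876]
```

View pics/w33.png

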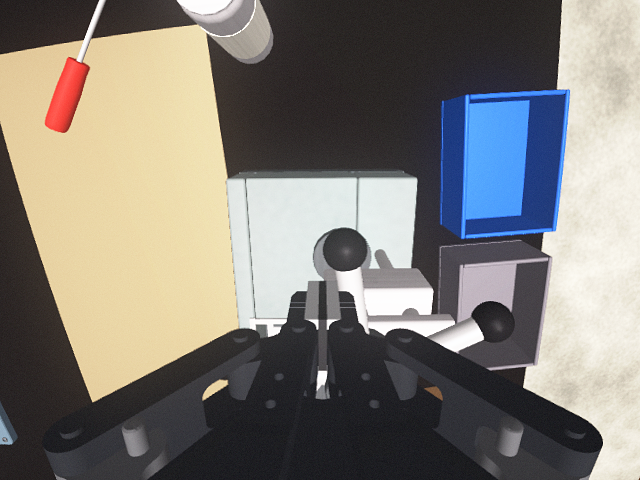

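```bash
python3 -m crank '[[[0.8,0,0],0,0],[[0,2.02,-0.63],0,0],[[0,2.11,0.24],0,0],[[0,1.82,1.08],0,0],[[0,1.23,1.73],0,0],[[0,0.42,2.08],0,0],[[0,-0.46,2.07],0,0],[[0,-1.26,1.7],0,0],[[0,-1.85,1.04],0,0],[[0,0,0],0,0]]';  python3 -c "
from h import *
d=snap('wrist','w34.png');print(d['s']['eef_pos'])"
```

```text
t: 50.5
eef_pos: [705.1, 175.7, 265.6]
ee_rot: [0.48, 0.521, 0.479, -0.518]
ft_force: [1.6, -1.0, 1.6]
width: -0.1
[705.13608725 175.67225085 265.62021407]
```

View pics/w34.png

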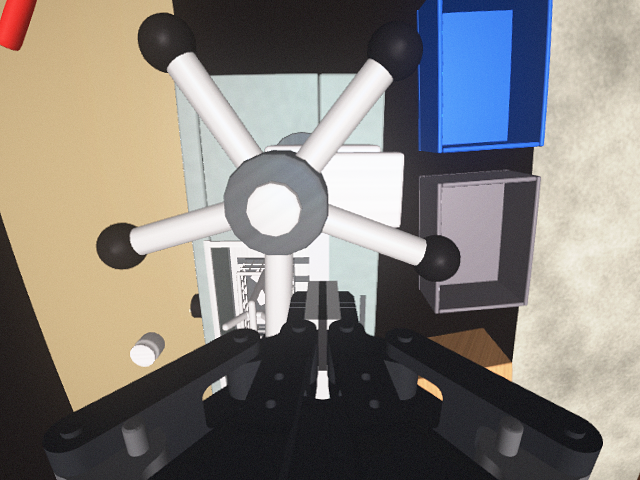

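```bash
python3 -m crank '[[[0,-2.11,0.2],0,0],[[0,-2.01,-0.68],0,0],[[0,-1.56,-1.43],0,0],[[0,-0.84,-1.95],0,0],[[0,0,0],0,0],[[0,0,0],0,0],[[0,0,0],0,0],[[0,0,0],0,0],[[0,0,0],0,0],[[0,0,0],0,0]]';  python3 -c "
from h import *
d=snap('wrist','w35.png');print(d['s']['eef_pos'])"
```

```text
t: 51.8
eef_pos: [642.3, 219.3, 262.2]
ee_rot: [-0.48, -0.52, -0.48, 0.52]
ft_force: [-0.0, 0.6, -0.3]
width: 0.1
[642.30626223 219.25227511 262.2392219 ]
```

View pics/w35.png

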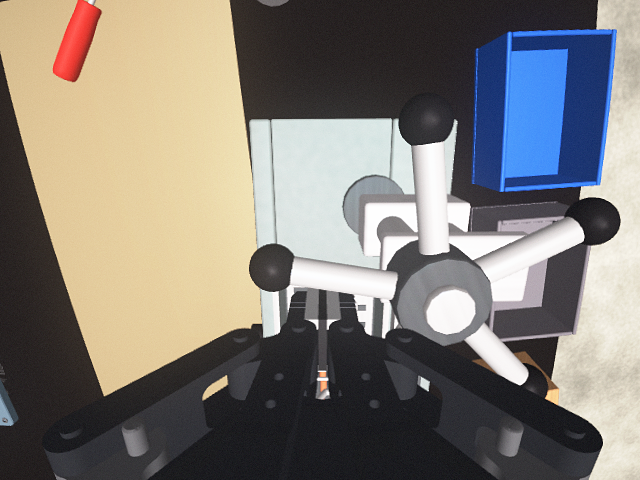

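```bash
python3 -m crank '[[[0,-0.08,-1.28],0,0],[[0,0,0],0,0],[[0,0,0],0,0],[[0,0.2,-0.8],0,0],[[0,0,0],0,0],[[0,0,0],0,0],[[0,0,0],0,0],[[0,0,0],0,0],[[0,0,0],0,0],[[0,0,0],0,0]]';  python3 -c "
from h import *
d=snap('wrist','w36.png');print(d['s']['eef_pos'])"
```

```text
t: 53.1
eef_pos: [645.3, 238.9, 262.3]
ee_rot: [-0.48, -0.519, -0.479, 0.52]
ft_force: [0.4, -4.2, 0.4]
width: 0.1
[645.27271438 238.89376862 262.33364188]
```

View pics/w36.png

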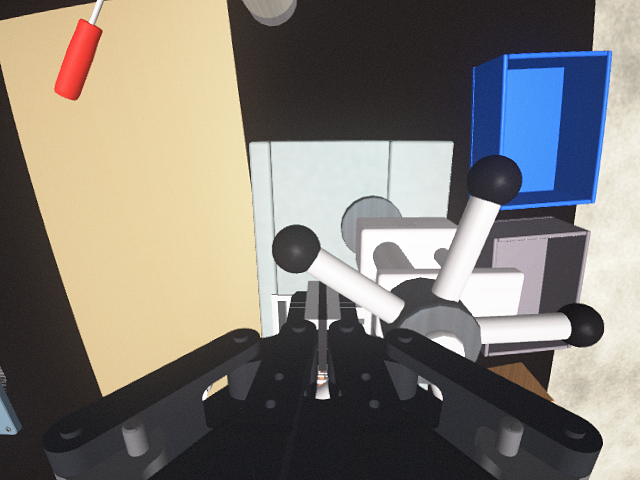

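```bash
python3 -m crank '[[[0,0.28,-0.75],0,0],[[0,0,0],0,0],[[0,0,0],0,0],[[0,0,0],0,0],[[0,0,0],0,0],[[0,0,0],0,0],[[0,0,0],0,0],[[0,0,0],0,0],[[0,0,0],0,0],[[0,0,0],0,0]]';  python3 -m crank '[[[0,0.25,-0.5],0,0],[[0,0,0],0,0],[[0,0,0],0,0],[[0,0,0],0,0],[[0,0,0],0,0],[[0,0,0],0,0],[[0,0,0],0,0],[[0,0,0],0,0],[[0,0,0],0,0],[[0,0,0],0,0]]';  python3 -c "
from h import *
d=snap('wrist','w37.png');print(d['s']['eef_pos'])"
```

```text
t: 54.4
eef_pos: [646.4, 240.4, 262.1]
ee_rot: [-0.479, -0.517, -0.478, 0.525]
ft_force: [-10.6, -16.5, 7.9]
width: -0.2
t: 55.65
eef_pos: [646.8, 240.7, 262.1]
ee_rot: [-0.478, -0.514, -0.477, 0.529]
ft_force: [-21.8, -26.2, 15.2]
width: -0.1
[646.84190859 240.67374279 262.05995378]
```

View pics/w37.png

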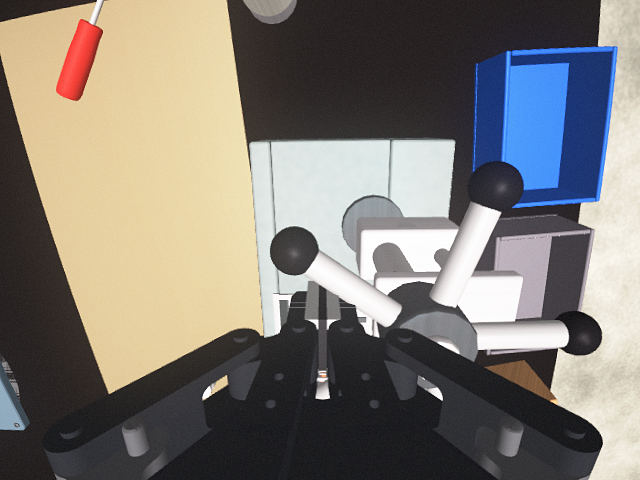

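```bash
python3 -m crank '[[[0,-0.5,1.2],0,0],[[0,-0.3,1],0,0],[[0,0,0],0,0],[[-5,0,0],0,0],[[-5,0,0],0,0],[[-4,0,0],0,0],[[0,-5,3],0,0],[[0,-3,5],0,0],[[0,0,6],0,0],[[0,0,6],0,0]]';  python3 -c "
from h import *
d=snap('wrist','w38.png');print(d['s']['eef_pos'])
e=snap('side','e38.png');crop(e,'e38c.png',210,150,400,310,4)
s=snap('scene');crop(s,'s38c.png',220,130,370,310,4)"
```

```text
t: 56.95
eef_pos: [546.0, 37.7, 402.9]
ee_rot: [0.48, 0.52, 0.48, -0.518]
ft_force: [0.9, 0.1, 0.5]
width: -0.0
[546.04888936  37.71908997 402.9158608 ]
```

View pics/e38c.png

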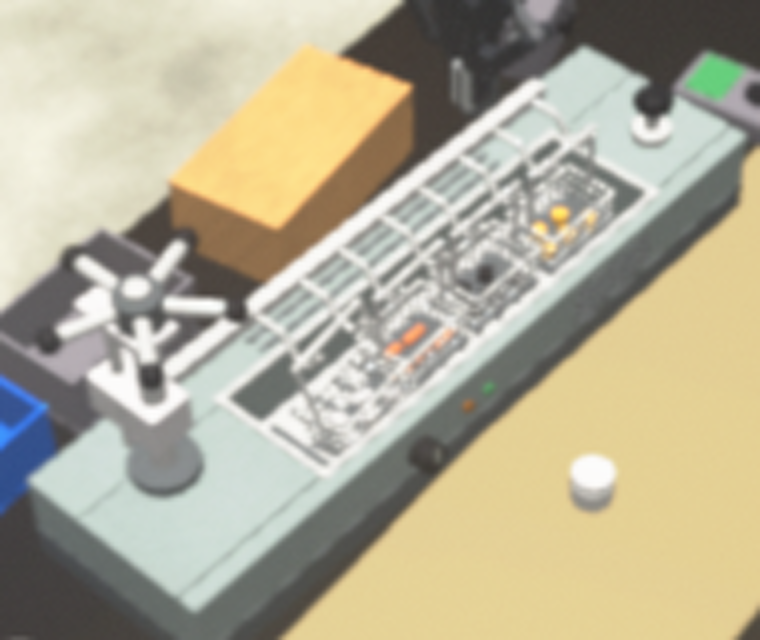

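View pics/w38.png

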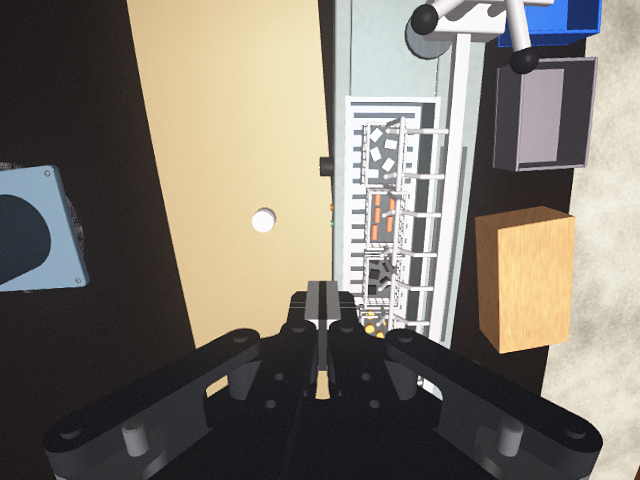

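View pics/s38c.png

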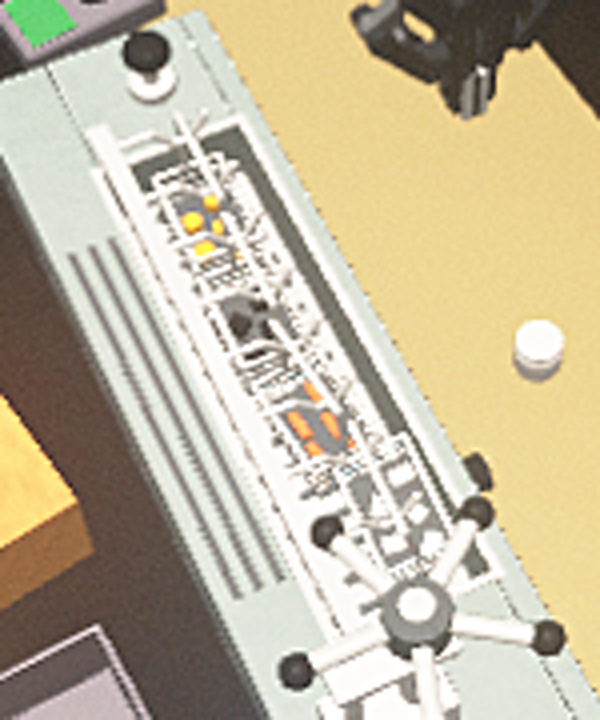

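```bash
python3 -m crank '[[[0,0,0],0,0],[[0,0,0],0,0],[[0,0,0],0,0],[[0,0,0],0,0],[[0,0,0],0,0],[[0,0,0],0,0],[[0,0,0],0,0],[[0,0,0],0,0],[[0,0,0],0,0],[[0,0,0],0,0]]';  python3 -c "
from h import *
import pickle
d=snap('wrist','w39.png');print(d['s']['eef_pos']);crop(d,'w39c.png',330,80,460,340,3);pickle.dump(d,open('w39.pkl','wb'))
e=snap('side','e39.png');crop(e,'e39c.png',250,180,390,290,5)"
```

```text
t: 58.35
eef_pos: [546.1, 37.6, 402.3]
ee_rot: [0.48, 0.52, 0.48, -0.52]
ft_force: [1.0, 0.2, -0.0]
width: -0.4
[546.0802125   37.64973662 402.29792701]
```

View pics/e39c.png

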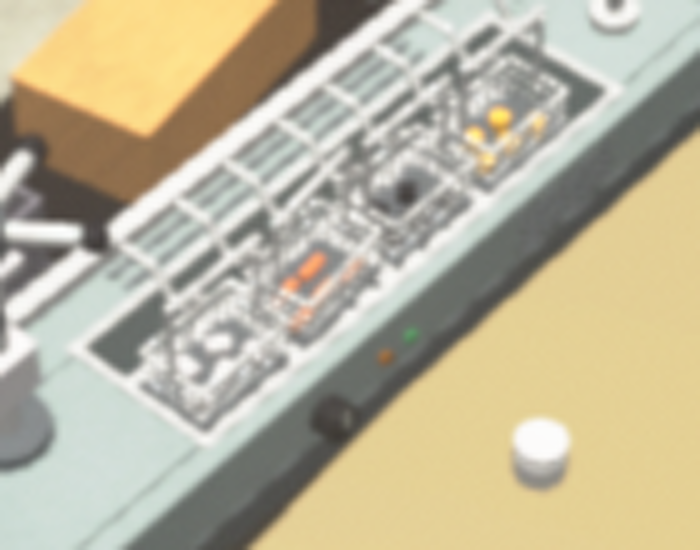

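View pics/w39c.png

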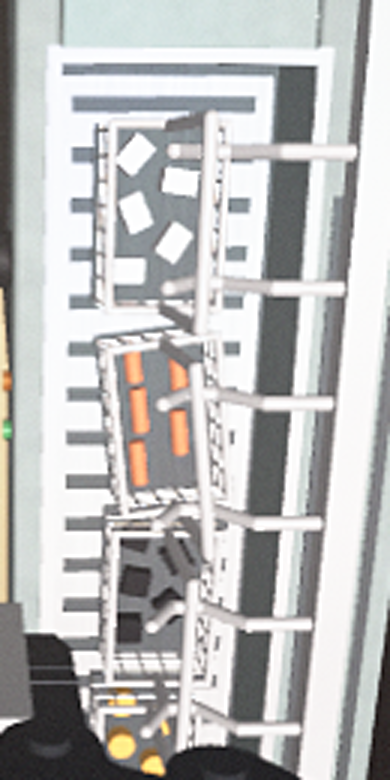

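```bash
python3 -m crank '[[[0,0,0],0,0],[[0,0,0],0,0],[[0,0,0],0,0],[[0,0,0],0,0],[[0,0,0],0,0],[[0,0,0],0,0],[[0,0,0],0,0],[[0,0,0],0,0],[[0,0,0],0,0],[[0,0,0],0,0]]';  python3 -c "
from h import *
import pickle
d=snap('wrist','w40.png');print(d['s']['eef_pos']);crop(d,'w40c.png',330,80,460,340,3);pickle.dump(d,open('w40.pkl','wb'))
e=snap('side','e40.png');crop(e,'e40c.png',250,180,390,290,5)"
```

```text
t: 59.7
eef_pos: [546.1, 37.7, 402.3]
ee_rot: [-0.48, -0.52, -0.48, 0.52]
ft_force: [0.4, 0.3, -0.6]
width: -0.3
[546.0799188   37.67761718 402.30004665]
```

View pics/e40c.png

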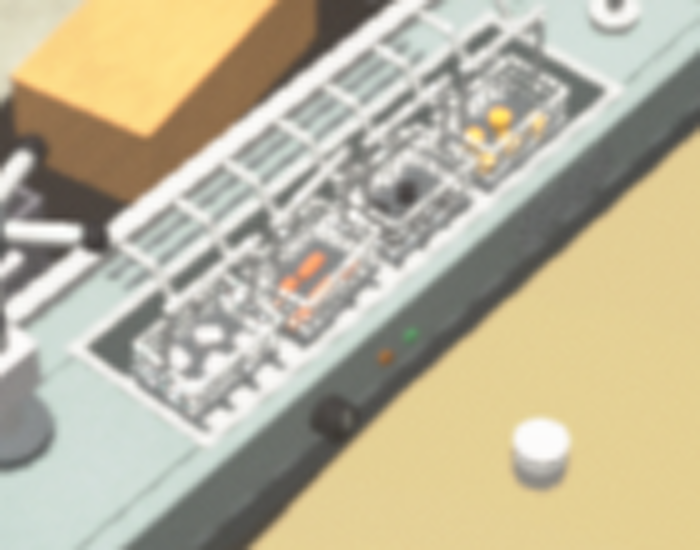

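View pics/w40c.png

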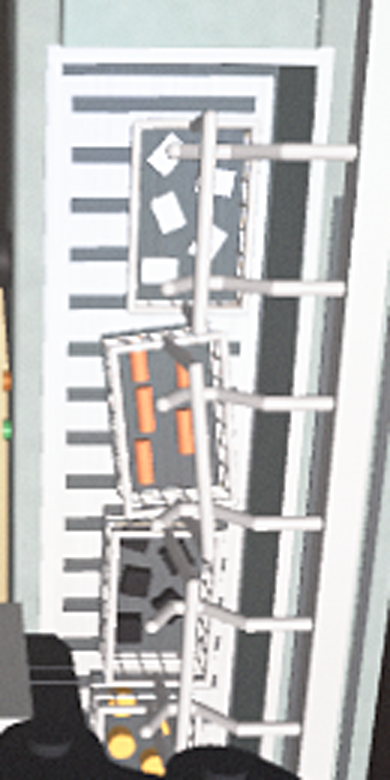

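```bash
python3 -m crank '[[[0,0,0],0,0],[[0,0,0],0,0],[[0,0,0],0,0],[[0,0,0],0,0],[[0,0,0],0,0],[[0,0,0],0,0],[[0,0,0],0,0],[[0,0,0],0,0],[[0,0,0],0,0],[[0,0,0],0,0]]';  python3 -c "
from h import *
import pickle
d=snap('wrist','w41.png');crop(d,'w41c.png',330,80,460,340,3)
U=lambda x,y:(x/3+330,y/3+80)
bar(d,U(209,118),U(200,330),150)
bar(d,U(195,364),U(208,556),150)
bar(d,U(193,585),U(187,735),150)
for p in [(173,152),(168,290),(162,404),(157,525),(151,628),(145,732)]: q(d,U(*p),163)
e=snap('side','e41.png');crop(e,'e41c.png',250,180,390,290,5)"
```

```text
t: 61.05
eef_pos: [546.1, 37.6, 402.3]
ee_rot: [-0.48, -0.52, -0.48, 0.52]
ft_force: [0.7, -0.1, 0.2]
width: -0.3
mid [638.1  82.1 150. ] len 80.1 heading 86.2 | tool shift to put TCP at mid (mm) [252.3  88.2 -51.6] turn about x -0.8 eef [546.1  37.7 402.3]
mid [635.2 -12.8 150. ] len 83.0 heading 92.8 | tool shift to put TCP at mid (mm) [252.3  92.8  43.3] turn about x -7.3 eef [546.1  37.7 402.3]
mid [ 628.7 -103.7  150. ] len 73.3 heading 87.1 | tool shift to put TCP at mid (mm) [252.3  93.6 134.4] turn about x -1.6 eef [546.1  37.7 402.3]
[624.3 110.8 163. ] [239.3  72.1 -79.1]
[620.9  60.6 163. ] [239.3  72.7 -28.8]
[617.2  16.5 163. ] [239.3  72.6  15.4]
[613.8 -33.6 163. ] [239.3  73.2  65.7]
[610.1 -79.3 163. ] [239.3  73.1 111.5]
[ 606.1 -128.9  163. ] [239.3  73.1 161.2]
```

View pics/w41c.png

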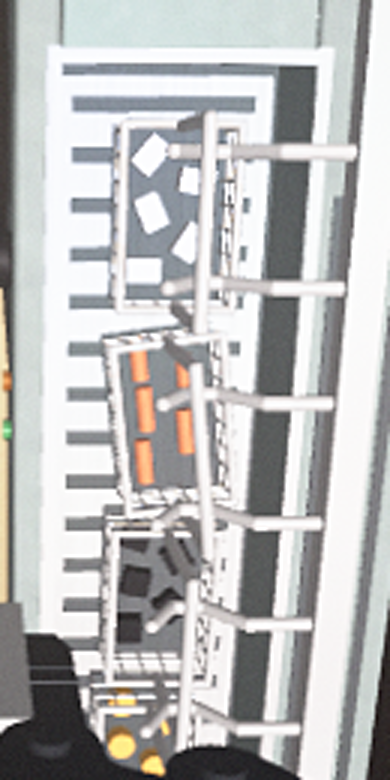

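View pics/e41c.png

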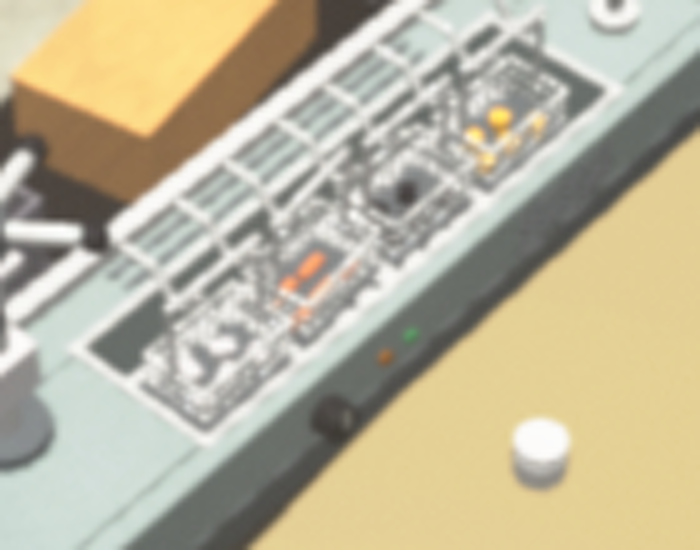

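```bash
python3 -c "
from h import *
import pickle
d=pickle.load(open('w31.pkl','rb'))
q(d,(371.5,269),143)
s=ctrl.sense();print(s['eef_pos'],rot(s['ee_rot'])[:,1])
e=snap('side');sc=snap('scene');crop(e,'e42.png',355,155,395,185,16);crop(sc,'s42.png',240,130,280,160,16)"
```

```text
[ 600.1 -314.5  143. ] [255.3  63.3  90.5]
[546.07633883  37.66353402 402.29367734] [ 9.96823746e-01 -7.96393055e-02 -3.19985652e-06]
```

View pics/e42.png

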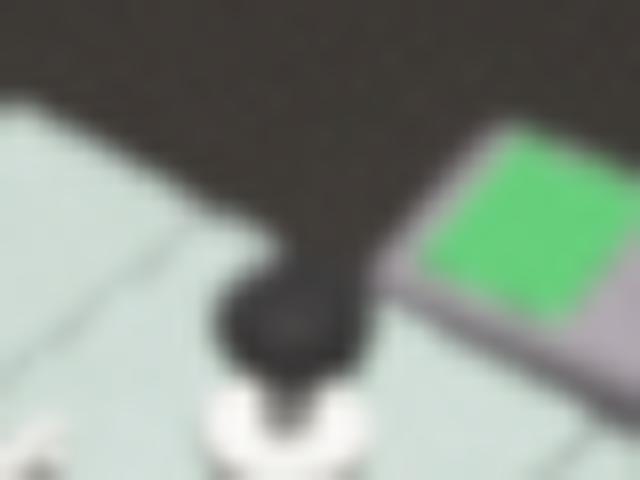

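View pics/s42.png

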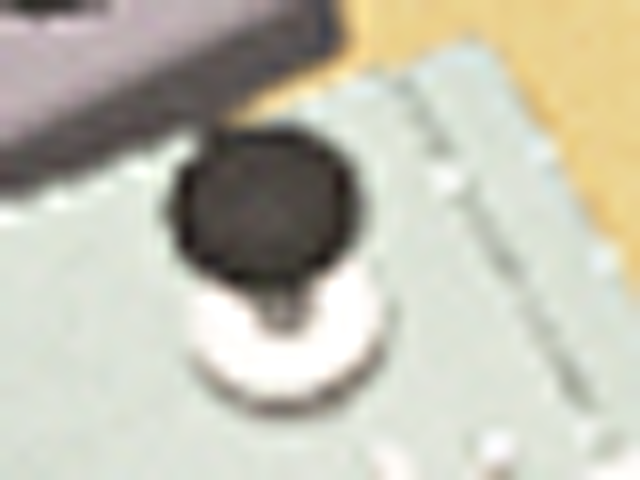

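```bash
python3 -m crank '[[[0,1.37,5.8],0,0],[[0,1.37,5.8],0,0],[[0,1.37,5.8],0,0],[[0,1.37,5.8],0,0],[[0,1.37,5.8],0,0],[[0,1.37,5.8],0,0],[[5,0,0],0,0],[[5,0,0],0,0],[[5,0,0],0,0],[[5,0,0],0,0]]';  python3 -m crank '[[[1.5,0,0],0,0],[[0,0,0],0,0],[[0,0,0],0,0],[[0,0,0],0,0],[[0,0,0],0,0],[[0,0,0],0,0],[[0,0,0],0,0],[[0,0,0],0,0],[[0,0,0],0,0],[[0,0,0],0,0]]';python3 -c "
from h import *
d=snap('wrist','w43.png');print(d['s']['eef_pos'])
e=snap('side','e43.png');crop(e,'e43c.png',250,130,410,290,5);s=snap('scene');crop(s,'s43.png',220,110,320,190,8)"
```

```text
t: 62.5
eef_pos: [600.4, -315.6, 200.7]
ee_rot: [0.48, 0.52, 0.48, -0.519]
ft_force: [0.6, 0.2, 0.6]
width: 0.4
t: 63.75
eef_pos: [600.3, -315.8, 187.3]
ee_rot: [-0.48, -0.52, -0.48, 0.52]
ft_force: [-0.3, -0.3, 0.7]
width: 0.0
[ 600.28191967 -315.75728501  187.26329666]
```

View pics/w43.png

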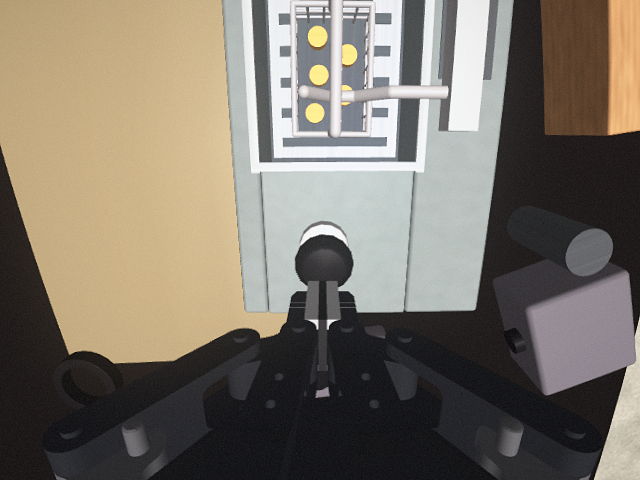

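View pics/e43c.png

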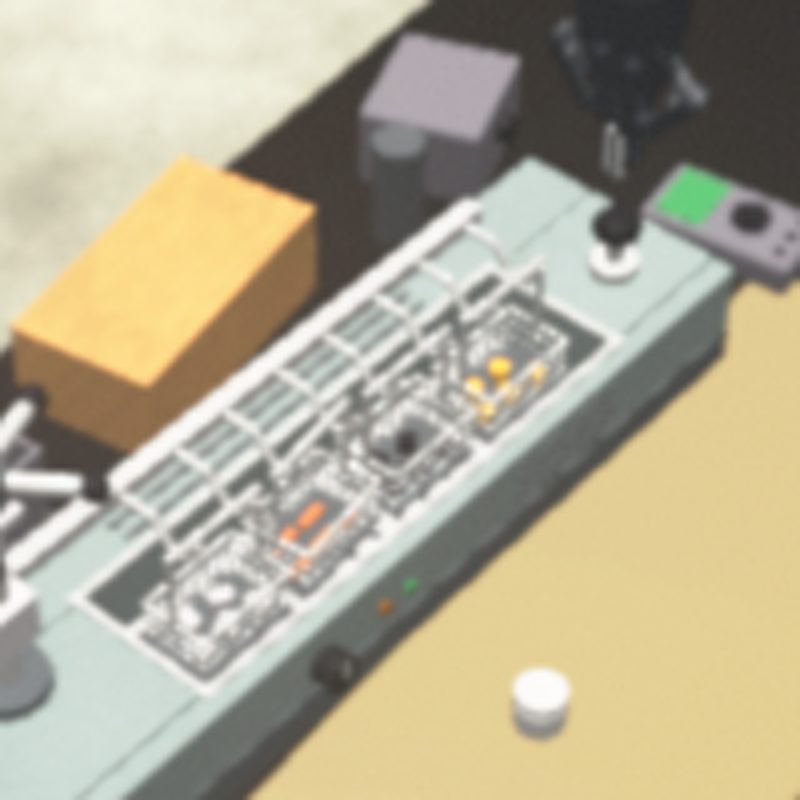

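View pics/s43.png

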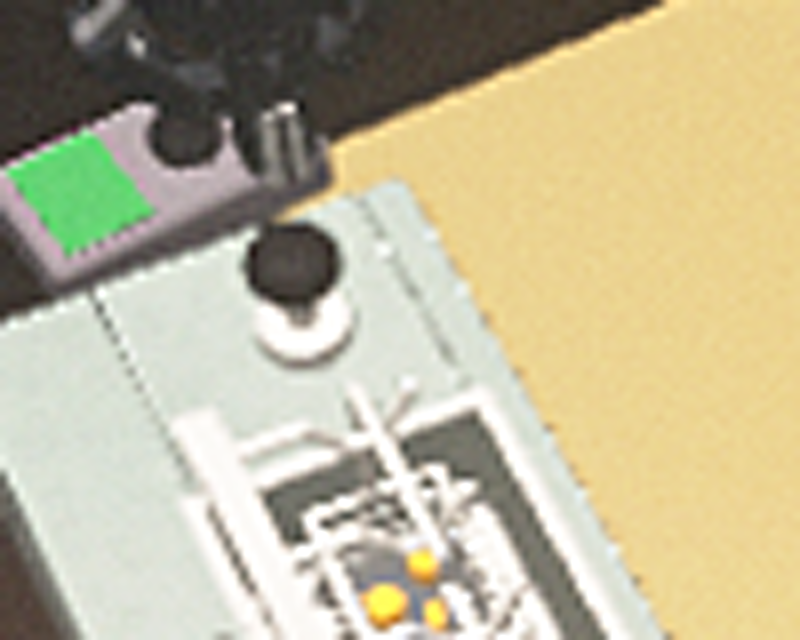

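```bash
python3 -c "
from h import *
d=snap('wrist');q(d,(324,262),138)"; python3 -m crank '[[[3,0,0],0,0],[[1,0,0],0,0],[[0,0,0],0,0],[[0,0,0],0,0],[[0,0,0],0,0],[[0,0,0],0,0],[[0,0,0],0,0],[[0,0,0],0,0],[[0,0,0],0,0],[[0,0,0],0,0]]'
```

```text
[ 601.2 -317.1  138. ] [49.3  1.   1.3]
t: 65.2
eef_pos: [600.3, -315.8, 147.3]
ee_rot: [-0.48, -0.52, -0.48, 0.52]
ft_force: [0.3, 1.0, -0.2]
width: 0.1
```

```bash
python3 -m crank '[[[0.8,0,0],0,0],[[0.8,0,0],0,0],[[0.5,0,0],0,0],[[0,0,0],0,0],[[0,0,0],0,0],[[0,0,0],0,0],[[0,0,0],0,0],[[0,0,0],0,0],[[0,0,0],0,0],[[0,0,0],0,0]]'
```

```text
t: 66.45
eef_pos: [600.9, -316.2, 127.0]
ee_rot: [0.48, 0.52, 0.479, -0.519]
ft_force: [-0.6, -0.4, 7.5]
width: -0.2
```

```bash
python3 -m crank '[[[0.4,0,0],0,0],[[0.3,0,0],0,0],[[0,0,0],0,0],[[0,0,0],0,0],[[0,0,0],0,0],[[0,0,0],0,0],[[0,0,0],0,0],[[0,0,0],0,0],[[0,0,0],0,0],[[0,0,0],0,0]]'
```

```text
t: 67.7
eef_pos: [601.3, -316.5, 124.2]
ee_rot: [0.48, 0.521, 0.479, -0.519]
ft_force: [-9.4, 6.3, 35.0]
width: -0.1
```

Hard stop reached (35 N, z 124). Withdraw and inspect.

```bash
python3 -m crank '[[[-2,0,0],0,0],[[-2,0,0],0,0],[[-5,0,0],0,0],[[-5,0,0],0,0],[[-5,0,0],0,0],[[-5,0,0],0,0],[[0,-5,-2],0,0],[[0,-5,-2],0,0],[[0,0,0],0,0],[[0,0,0],0,0]]';python3 -c "
from h import *
d=snap('wrist','w45.png');print(d['s']['eef_pos'])
e=snap('side','e45.png');crop(e,'e45c.png',250,130,410,290,5);s=snap('scene','s45.png');crop(s,'s45.png',220,110,320,190,8)"
```

```text
t: 68.95
eef_pos: [504.3, -267.6, 359.5]
ee_rot: [0.48, 0.52, 0.48, -0.519]
ft_force: [1.1, 0.2, 0.5]
width: 0.2
[ 504.30117665 -267.56410112  359.45310992]
```

View pics/e45c.png

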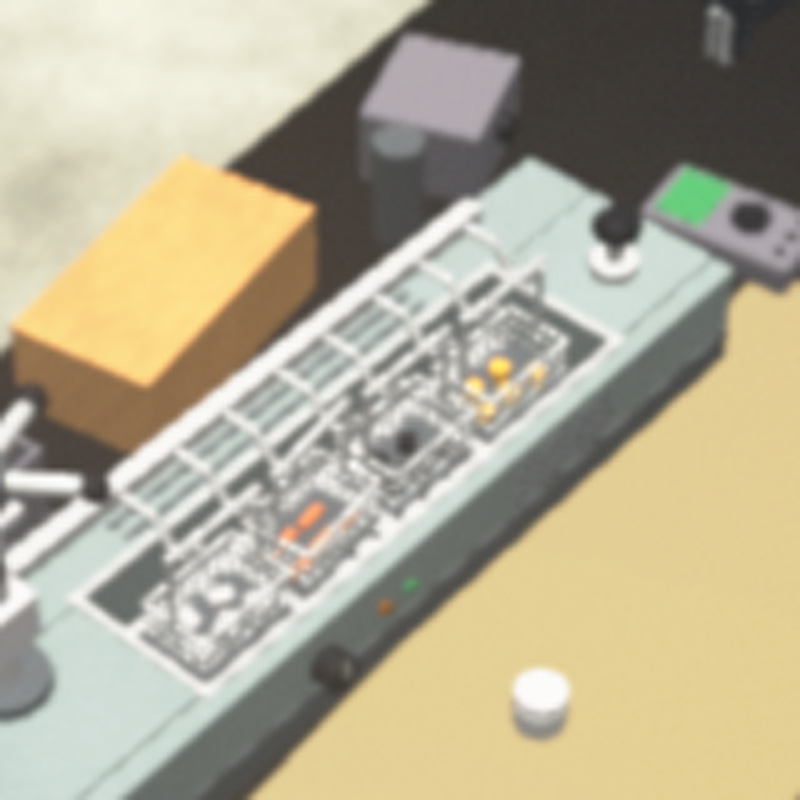

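View pics/w45.png

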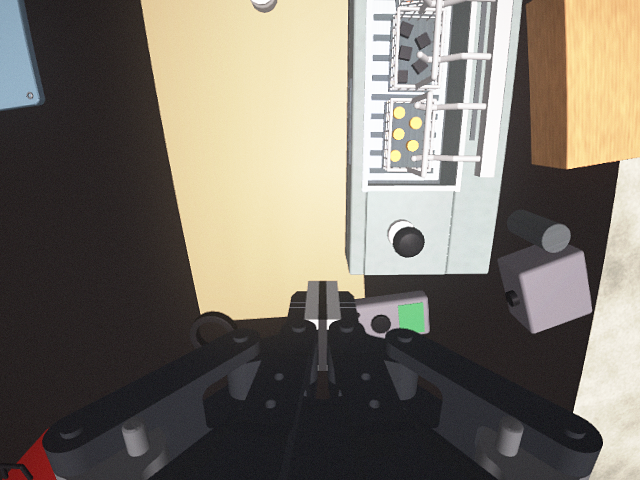

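View pics/s45.png

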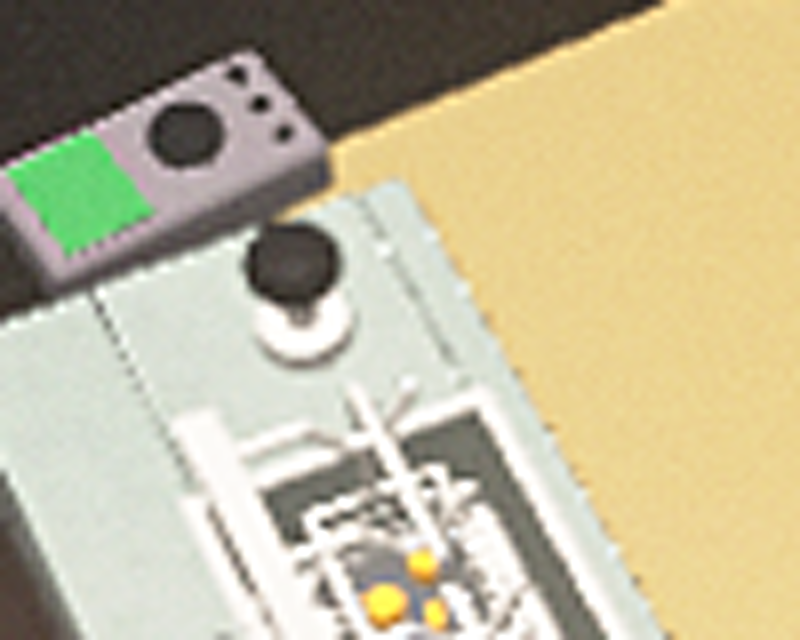

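```bash
python3 -m crank '[[[0,0.5,-5.9],0,0],[[0,0.5,-5.9],0,0],[[0,0.5,-5.9],0,0],[[0,0.5,-5.9],0,0],[[0,0.5,-5.9],0,0],[[0,0,0],0,0],[[0,0,0],0,0],[[0,0,0],0,0],[[0,0,0],0,0],[[0,0,0],0,0]]';python3 -c "
from h import *
import pickle
d=snap('wrist','w46.png');print(d['s']['eef_pos']);crop(d,'w46c.png',350,60,490,290,3);pickle.dump(d,open('w46.pkl','wb'))"; python3 -m crank '[[[0,0,0],0,0],[[0,0,0],0,0],[[0,0,0],0,0],[[0,0,0],0,0],[[0,0,0],0,0],[[0,0,0],0,0],[[0,0,0],0,0],[[0,0,0],0,0],[[0,0,0],0,0],[[0,0,0],0,0]]'; python3 -c "
from h import *
import pickle
a=pickle.load(open('w46.pkl','rb'))['image'].astype(int);d=snap('wrist');b=d['image'].astype(int)
D=abs(a-b).max(2);print('diff',(D[60:290,350:490]>40).sum(),np.percentile(D,99.5))
s=snap('scene','s47.png')"
```

```text
t: 70.35
eef_pos: [552.2, 23.4, 359.4]
ee_rot: [0.479, 0.52, 0.479, -0.52]
ft_force: [-0.1, 0.4, 1.2]
width: 0.1
[552.23941884  23.44387459 359.40218427]
t: 71.65
eef_pos: [552.2, 24.1, 359.3]
ee_rot: [-0.48, -0.52, -0.48, 0.52]
ft_force: [1.3, -0.2, 0.4]
width: -0.0
diff 1795 66.0
```

View pics/w46c.png

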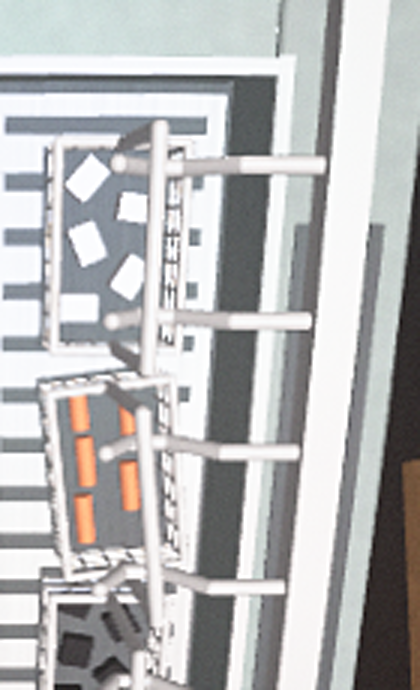

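View pics/s47.png

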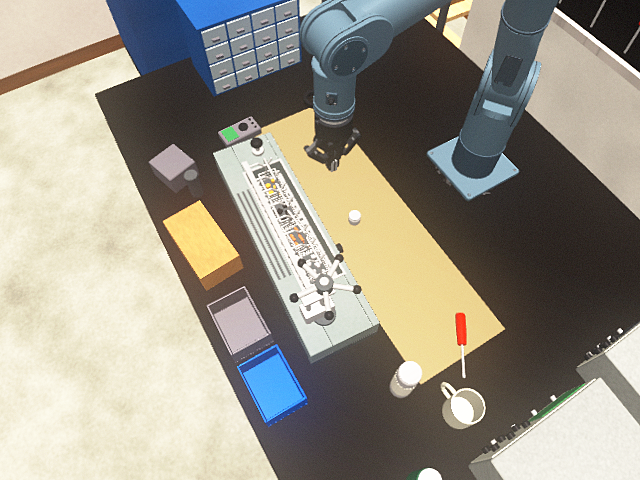

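```bash
python3 -c "
from h import *
import pickle
d=pickle.load(open('w46.pkl','rb'))
U=lambda P:np.array(P)/3+[350,60]
for n,rim,b in[('D',[(56,141),(187,143),(46,347),(180,350)],[(160,128),(150,370)]),('C',[(42,384),(170,376),(66,572),(185,557)],[(144,408),(155,610)])]:
  r=atz(d,U(rim),90);m=atz(d,U(b),150).mean(0);c=r.mean(0);print(n,r.round(0).tolist(),c.round(1),m.round(1),'tilt',np.degrees(np.hypot(*(c-m)[:2])/60))
e=snap('side','e48.png');crop(e,'e48c.png',250,180,390,290,5)"
```

```text
D [[615.0, 125.0, 90.0], [666.0, 120.0, 90.0], [607.0, 46.0, 90.0], [662.0, 40.0, 90.0]] [637.7  82.7  90. ] [638.8  82.1 150. ] tilt 1.2652248485443511
C [[605.0, 31.0, 90.0], [658.0, 30.0, 90.0], [612.0, -52.0, 90.0], [664.0, -50.0, 90.0]] [634.5 -10.3  90. ] [635.3  -9.9 150. ] tilt 0.8574334280074171
```

View pics/e48c.png

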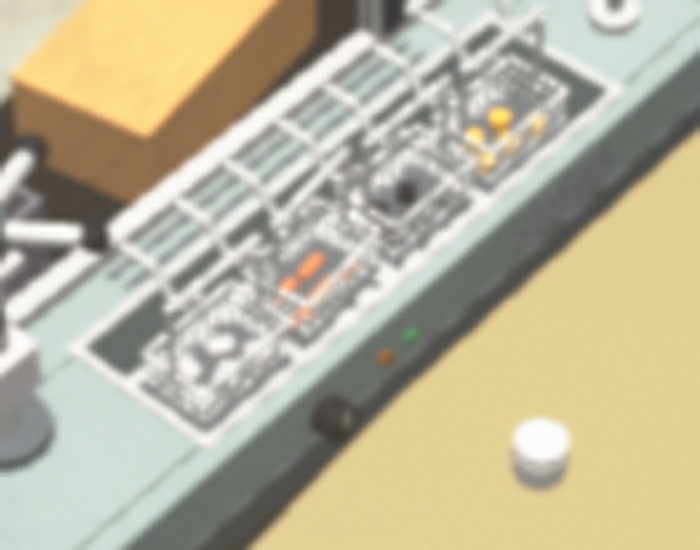

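Tilts are about 1°, the baskets are at rest, the lift is down, the plunger is out and the robot is clear. Handing in.

```bash
python3 -c "
from plant import ctrl
s=ctrl.sense();print(s['t'],s['ft_force']);print(ctrl.close_job())"
```

```text
71.8 [ 1.22895718 -0.72505632 -0.635187  ]
the job is handed in; nothing more can be done
None
```

I did the whole sequence and handed the job in at 71.8 s; no verdict came back.

- **Lift and baskets:** I wound the empty lift up until the wheel hit its hard stop. All four baskets were hung, one to each double hook. I then wound the lift down to the hard stop (push force rose to about 34 N) and checked the hook heights in the image.
- **Plunger:** It was pushed to its hard stop, about 35 N with the fingertips at 124 mm. It had sprung back out in the last pictures.

**Last checks:**
- All four handles lie within about 6 mm of their hook seats. I last measured the yellow-parts basket's handle before winding down; it sat about 6 mm toward the prong tips.
- The two left-hand baskets, white and orange parts, are within about 1.5° of upright. I judged the other two upright by eye only.
- The tin, driver, spray, meter and mug look unmoved in the last view, and the arm is clear of everything.

**What was off:**
- After the wind-down the leftmost basket (white parts) was swinging. It looked at rest by the last side views.
- The basket next to it (orange parts) sits turned about 7° on its hook. It still hangs upright on its seat, so I left it.
- Comparing two wrist pictures to confirm the baskets were still was inconclusive, because the arm itself moved slightly between them. I relied on unchanged side views instead.

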